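Fold down a table easel: mast home, prop bar into the low stop

TASK

Put the table easel down to its lowest slope. First push its telescopic mast fully home, the inner section before the middle one, while the board still stands on its prop. Then lift the steel prop bar out of its saw-tooth notches, carry it back to the adjustable low stop at the rear of the rails, feel for the stop's notch and seat the bar fully down in it, so that the board comes down gently with the bar and never drops. Leave the things lying round the easel where they are.

Things in the scene. Friction and masses are not known exactly. Their poses are not given: they have to be found in the camera images.
- easel: Base of a wooden table easel, fast on the desk, its back to the robot: two side rails 275x16 mm centred at y = +-115 mm, a low bar across each end (141 mm to -x, 116 mm to +x), nothing else between them. Origin: underside, on the midline. x points from the back (robot side) to the hinge (painter's side), z up. On each rail, from the hinge: 3 saw-tooth notches 26 mm apart, then the low stop.
- hinge_line (a point): Middle of the board's hinge, 115 mm to +x of the base's origin, 55 mm up; axes as the base, the hinge runs along y. The board leans back over the base to the robot. The prop hangs on the board 160 mm up from the hinge; its two legs are 150 mm long, 74 mm either side of the middle. Saw-tooth notches have a steep wall on their -x side: the bar leaves them only if lifted, clear at 12 mm up.
- prop_bar (a point): Middle of the steel prop bar, 12 mm round, 264 mm long, along the base's y; free to grip 60 mm either side of its middle. Its own y runs along it, z up the legs. Starts 55 mm up in the middle saw-tooth notch, 134 mm from the hinge line. It moves only in the base's x-z plane, carrying prop and board, and turns in the grip as the board comes down; lifting takes under 6 N.
- low_range (a point): Middle of where the low stop can be clamped: the bar, seated in its notch, lies here or up to 12 mm to either side along the base's x, 50 mm up (not measured: look or feel). The stop is a block on each rail: flat rubber-faced land (55 mm up, 14 mm long, the bar stays put on it), then the notch (16 mm wide, floor 44 mm up), then a tall end wall (to 70 mm up) flush with the notch's -x side.
- mast_cap (a point): Middle of the flat top of the black clamp (46 mm along y, 32 mm thick, a lip to the painter's side) that tops the mast. Its z axis points up along the mast: push towards -z. The mast runs up the middle of the board's back, 20 mm behind it, and leans towards the robot with it.
- mast_inner (a joint): How far the inner mast tube (11 mm thick, carries the clamp) stands out of the middle one, m: 0 fully home, 0.06 fully out. Slides with about 3 N and stays where left.
- mast_middle (a joint): How far the middle mast tube (17 mm thick, black collar) stands out of the outer one, m: 0 fully home, 0.05 fully out. Slides with about 7 N and stays where left, so a push on the clamp moves the inner tube first and, when that is home, this one; with both home it stops hard (12 to 20 N tells).
- board (a joint): Turn of the board about its hinge, rad: grows as it rises; 0 is 61 degrees above the desk, about -0.27 (45 degrees) in the low stop. Board 236 mm wide, top edge 190 mm up from the hinge line, clamp's top 217 mm up with the mast home; under 0.7 kg with all it carries. Falls if neither held nor propped.
- gesso_jar: Black screw-lid paint jar, 76 mm across, 82 mm high, standing beside the easel. Origin: middle of its underside.
- orange_tube: Orange paint tube, 34x134x22 mm, lying. Origin: middle of its underside.
- tape: Roll of masking tape, 101x112x24 mm, lying flat. Origin: middle of its underside.

How it is judged (in metres and radians):
On the way, in this order (a step that is already met when the one before it is completed fails the run):
1. the inner mast tube is home while the middle one is still out and the bar still in the notch it started in (value of joint mast_inner below 0.003 m and value of joint mast_middle above 0.015 m and distance of prop_bar from where it was at the start of the episode below 0.012 m).
2. the middle tube is home too, the bar still in the notch it started in (value of joint each of mast_inner, mast_middle below 0.003 m and distance of prop_bar from where it was at the start of the episode below 0.012 m), for 0.1 s.
3. the bar is seated in the notch of the low stop (z of prop_bar in the frame of easel between 0.0475 and 0.0525 m and x of prop_bar in the frame of easel between -0.115 and -0.079 m), for 0.2 s.
At the end, for the whole second after the job is handed in: The prop bar lies at rest at the bottom of the low stop's notch (its centre 50 mm up, 47.5 to 52.5 mm; 79 to 115 mm to -x of the base's origin), both mast tubes are home (under 3 mm out), the board is still and nothing is held (all of step 3 and value of joint each of mast_inner, mast_middle below 0.003 m and velocity of joint board between -0.05 and 0.05 rad/s); the robot touches nothing.
It fails at once if the board drops or is flung (turns faster than 0.8 rad/s) (velocity of joint board below -0.8 rad/s or velocity of joint board above 0.8 rad/s).
It fails at once if a thing beside the easel is shifted by more than 30 mm (distance of any of gesso_jar, orange_tube, tape from where it was at the start of the episode above 0.03 m).
It also fails if it takes over 46 s, if anything falls off the work surface, if the arm or the gripper's body presses on something with over 40 N, if the wrist force passes 120 N, or if a joint passes its speed limit or range.

ROBOT

A 6-joint arm with a two-finger parallel gripper is mounted at the origin on the work surface; the furniture and walls round the work are solid. World frame = base frame: x ahead of the robot, y to its left, z up, the work surface at z = 0. Lengths are in mm, angles in degrees, forces in N, time in s.
With the tool pointing down it reaches from about 350 to 850 mm from the base axis. Payload 8.1 kg.
Tool frame: the origin (TCP) lies midway between the tips of the shut fingers; the grasp point (between the pads) lies 19 mm behind it; z points along the fingers, y is the direction in which the jaws open and shut (so a half turn about z gives the same grasp; the last joint's range is limited). The gripper opens to 85 mm and grips with 20 to 120 N. Pads are 22 mm wide; open, the fingers measure 114 mm over their backs; the gripper's body (76 mm by 85 mm) begins 54 mm behind the grasp point. The pads swing forward as they close: fully open they stand 13 mm farther back than shut.
Start: joints at [-81.383, 7.471, 85.268, -0, 87.261, -4.893], TCP at [140.193, -583.396, 231.292] pointing down, gripper open.
Joint ranges: [-169.43, 169.43], [-51.17, 129.36], [1.28, 143.12], [-76.62, 256.62], [0, 156.53], [-152.29, 152.29]. Speed limits (degrees/s): [136.94, 136.94, 159.86, 180, 180, 180].

INTERFACE

Orientations are given as [roll, pitch, yaw] about the fixed x, y, z axes, in that order (R = Rz(yaw) Ry(pitch) Rx(roll)).
In Python, from bench import r gives the robot as it stands.
- The arm moves only by the tool carry_out, never from a script. Its argument "increments" is a list of rows, each a list of 3 entries, a list of its own where there are three numbers: the shift along the tool's x, y, z in m, then the turn, a rotation vector about the tool's x, y, z in rad, then the closure, from 0 (fully open) to 1 (shut). A call has 1 to 12 rows; each row shifts and turns the pose as measured when the row begins, along the tool's axes as they then stand; what a row does not reach is not made up. A row lasts 1/10 s, in which the tool goes at most 50 mm and 8.59 degrees, less where a joint would pass 70% of its speed; a pose out of reach is approached as far as the arm can. A call with a gripper value outside its range is refused whole. The fingers move at their own pace and stop on an object; "newtons" is the grip in N (left out, the last holds). Time passes only in rows, so rows that do not move let the fingers close. It gives the time, the measured TCP pose, the force and the opening at its end, in the units of the state.
- r.sense(): the state, without advancing time (a new reading comes with each control period).
- r.snapshot(name): name is "side" or "top" or "wrist"; returns a dict with "image" (420x560x3 uint8, blue, green, red), "vertical_fov" (degrees; the focal length in pixels is half the picture's height over the tangent of half this angle, whatever the lens; pixels are square), "cx", "cy" (the principal point, pixels), "rvec" (rotation vector, rad) and "tvec" (3), from world to camera coordinates, as OpenCV has them. Camera axes: x right, y down, z forward; pixel columns grow to the right and rows downward; lengths in mm; the calibration is good to about 2 mm. A picture is of the moment at which its call begins. There is no depth.
- r.hand_in(): hands the job in, once; it reports no verdict.
The state is a dict: "time": time; "joint_pos": joint angles; "qd": joint speeds; "joint_efforts": joint torques, N m; "tool_pos": TCP position; "tcp_rot": TCP orientation; "ft_force": force on the tool from outside, world axes, zero at the start; "wrist_torque": the same for the moment, N m; "finger_gap": finger opening in mm.
Only numpy, scipy, OpenCV 4.12 (cv2) and the standard library are available. Lean on these libraries where they do the work, as an engineer would, in place of code of your own. Each camera call takes 0.05 s, during which the arm holds its last target.

## Working session

There is one attempt and no reset: what is moved stays moved. The work goes in short steps, Python scripts to look and compute and a tool call to move; the robot and the scene stay as the last step left them, time stands still between calls to the robot, and variables do not carry over. Pictures are saved under pics/ and viewed, and the job is handed in when it is done.

Besides the shell and the picture viewer there is one more tool, called after "Call:" in YAML: its name, and indented under it one key for each argument. carry_out: Moves the arm, as the interface text tells. Its arguments: {"type":"object","properties":{"increments":{"type":"array"},"newtons":{"type":"number"}},"required":["increments"]}

```bash
mkdir -p pics; ls
python3 - <<'E'
from bench import r
import cv2,json,numpy as np
print(r.sense())
for n in ["side","top","wrist"]:
    s=r.snapshot(n); cv2.imwrite(f"pics/{n}0.png",s["image"])
    print(n,{k:(np.array(v).round(4).tolist()) for k,v in s.items() if k!="image"})
    np.savez(f"{n}0.npz",**s)
E
```

```text
pics
{'time': 0.0, 'joint_pos': array([-8.13836850e+01,  7.51483426e+00,  8.53301854e+01, -4.07804088e-04,
        8.72597191e+01, -4.89350165e+00]), 'qd': array([-0.03385384,  0.11256829,  0.06357604, -0.02576484,  0.0208128 ,
       -0.01891665]), 'joint_efforts': array([ 1.49083280e-04, -5.69390988e+01, -5.00556779e+01,  9.06184482e-05,
        1.45264057e-02, -2.64334398e-05]), 'tool_pos': array([ 140.10003891, -582.85439145,  230.2385828 ]), 'tcp_rot': array([-1.79895608e+02, -8.52880967e-03,  1.35098287e+01]), 'ft_force': array([ 0.34486547, -0.09180582, -0.29408707]), 'wrist_torque': array([-0.02211052,  0.01264442, -0.02451445]), 'finger_gap': 85.53902979941338}
side {'vertical_fov': 46.7284, 'cx': 281.7061, 'cy': 211.3982, 'rvec': [2.2497, 0.0891, -0.036], 'tvec': [-513.8216, 224.3749, 923.8528]}
top {'vertical_fov': 42.1394, 'cx': 277.0762, 'cy': 215.4217, 'rvec': [2.0987, -2.1112, 0.2444], 'tvec': [191.9038, 546.1745, 1303.8368]}
wrist {'vertical_fov': 71.1301, 'cx': 282.4509, 'cy': 201.7617, 'rvec': [-2.2829, 1.7982, 0.2613], 'tvec': [-599.4864, -37.2642, 378.5044]}
```

View pics/side0.png

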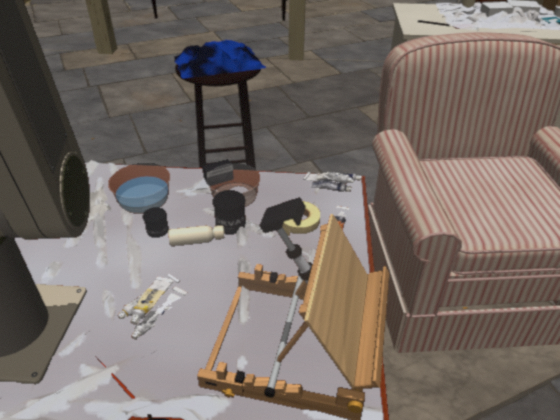

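View pics/top0.png

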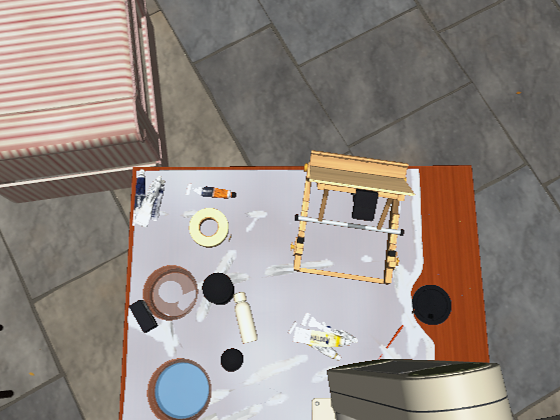

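View pics/wrist0.png

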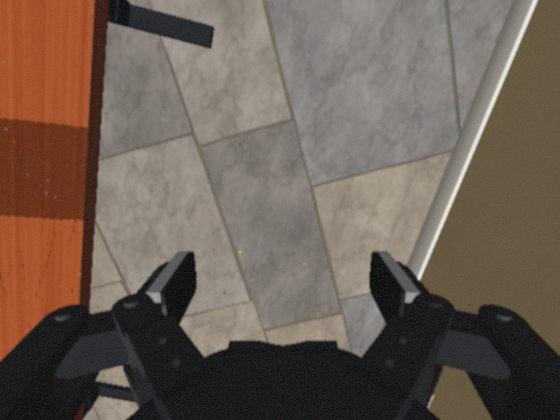

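```bash
cat > h.py <<'E'
import numpy as np,cv2
def K(s):
    f=210/np.tan(np.radians(float(s["vertical_fov"]))/2)
    return np.array([[f,0,float(s["cx"])],[0,f,float(s["cy"])],[0,0,1]])
def proj(s,P):
    return cv2.projectPoints(np.asarray(P,float).reshape(-1,3),np.asarray(s["rvec"],float),np.asarray(s["tvec"],float),K(s),None)[0].reshape(-1,2)
def ray(s,uv):
    R=cv2.Rodrigues(np.asarray(s["rvec"],float))[0]; t=np.asarray(s["tvec"],float)
    d=R.T@np.linalg.inv(K(s))@np.array([uv[0],uv[1],1.]); return -R.T@t, d/np.linalg.norm(d)
def onz(s,uv,z):
    o,d=ray(s,uv); return o+d*(z-o[2])/d[2]
def tri(s1,u1,s2,u2):
    o1,d1=ray(s1,u1);o2,d2=ray(s2,u2)
    A=np.stack([d1,-d2],1); k=np.linalg.lstsq(A,o2-o1,rcond=None)[0]
    p,q=o1+k[0]*d1,o2+k[1]*d2; return (p+q)/2,np.linalg.norm(p-q)
def ld(n): return dict(np.load(n+".npz"))
def crop(im,x0,y0,x1,y1,k,name):
    cv2.imwrite(name,cv2.resize(im[y0:y1,x0:x1],None,fx=k,fy=k,interpolation=cv2.INTER_CUBIC))
E
python3 - <<'E'
from h import *
s=ld("side0");t=ld("top0")
crop(t["image"],280,140,430,290,5,"pics/tc0.png")
crop(s["image"],190,180,400,415,2.5,"pics/sc0.png")
print(proj(t,[[0,0,0],[500,0,0],[500,-200,0]]),proj(s,[[0,0,0],[500,0,0],[500,-200,0]]))
E
```

```text
[[357.30418482 443.75730485]
 [349.72570522 238.06533412]
 [426.6021292  237.64799895]] [[ 11.34247676 329.46023129]
 [273.39799117 347.31304136]
 [261.57154386 458.09724403]]
```

View pics/tc0.png

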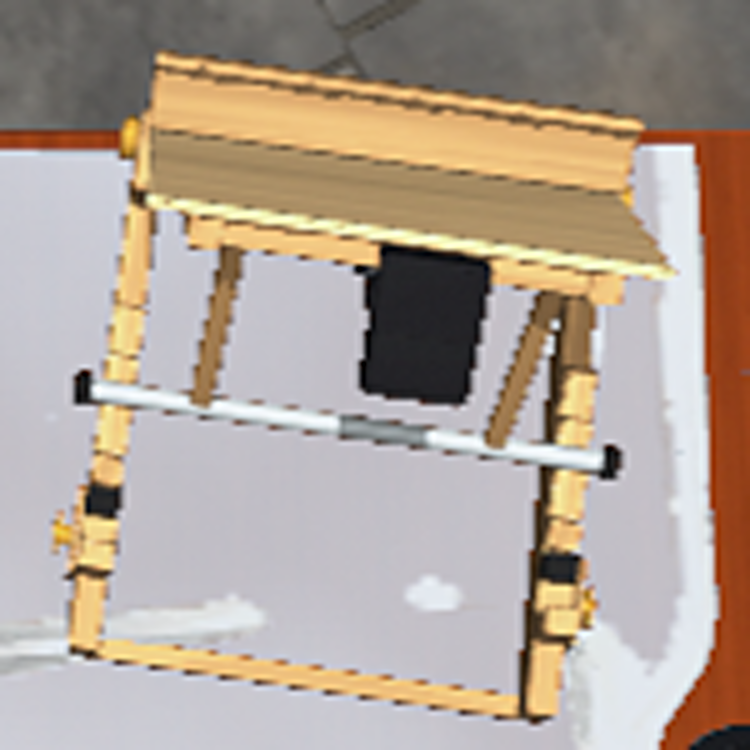

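View pics/sc0.png

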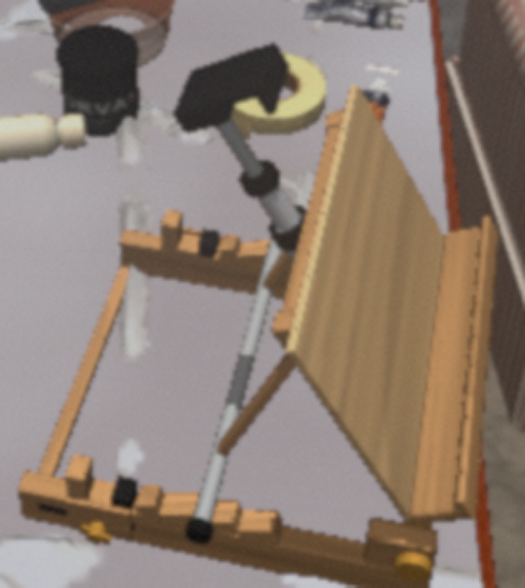

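Run:
```python
from h import *
from scipy.optimize import least_squares
s=ld("side0");t=ld("top0")
def c5(a):return np.array(a)/5+[280,140]
def c2(a):return np.array(a)/2.5+[190,180]
obs=[(t,c5([84,387]),[-19,132,55]),(t,c5([613,461]),[-19,-132,55]),(t,c5([384,430]),[-19,0,55]),
(s,c2([240,378]),[-19,0,55]),(s,c2([200,530]),[-19,-132,55]),
(t,c5([102,501]),["L",115,55]),(t,c5([560,568]),["L",-115,55]),(s,c2([209,240]),["L",115,55]),(s,c2([124,489]),["L",-115,55]),
]
def W(p,q):
    ex,ey,a,L=p; x,y,z=[L if v=="L" else v for v in q]; c,sn=np.cos(a),np.sin(a)
    return [ex+c*x-sn*y,ey+sn*x+c*y,z]
f=lambda p:np.concatenate([proj(k,W(p,q))[0]-u for k,u,q in obs])
o=least_squares(f,[550,-50,-.1,-80])
print(o.x,np.degrees(o.x[2]));print(f(o.x).reshape(-1,2).round(2))
p=o.x
for n,q in dict(backbarL=[-141,115,0],backR=[-141,-115,0],hinge=[115,0,55]).items():
    print(n,W(p,q),(proj(t,W(p,q))[0]-[280,140])*5,(proj(s,W(p,q))[0]-[190,180])*2.5)
# clamp
print(tri(t,c5([430,325]),s,c2([232,85])))
np.save("pose.npy",p)
```

```text
[ 5.42973257e+02  1.93314098e+00 -1.53541054e-01 -7.37574088e+01] -8.797254402324805
[[ 1.5  -0.41]
 [ 0.21 -0.  ]
 [-6.39 -1.42]
 [ 1.03 -3.89]
 [-1.47  1.91]
 [ 1.63 -1.02]
 [ 1.88 -0.96]
 [-0.8  -0.06]
 [-1.28  1.68]]
backbarL [np.float64(421.2199470611883), np.float64(137.14457353135802), 0] [ 86.87884848 643.02242107] [128.64394029 272.08266814]
backR [np.float64(386.04409655039825), np.float64(-90.14964007920128), 0] [533.24575715 709.14117528] [ 30.84882939 518.07975334]
hinge [np.float64(656.6203639114593), np.float64(-15.65478427723577), 55] [382.58131081 169.85531113] [431.71601012 404.90755572]
(array([512.99264892,   8.67410228, 310.51313408]), np.float64(3.7229736368664206))
```

```bash
cat > fit.py <<'E'
from h import *
from scipy.optimize import least_squares
s=ld("side0");t=ld("top0")
def c5(a):return np.array(a)/5+[280,140]
def c2(a):return np.array(a)/2.5+[190,180]
obs=[(t,c5([84,387]),[-19,132,55]),(t,c5([613,461]),[-19,-132,55]),
(s,c2([199,530]),[-19,-132,55]),
(t,c5([102,501]),["L",115,55]),(t,c5([560,568]),["L",-115,55]),(s,c2([209,240]),["L",115,55]),(s,c2([124,489]),["L",-115,55]),
]
def W(p,q):
    ex,ey,a,L=p; x,y,z=[L if v=="L" else v for v in q]; c,sn=np.cos(a),np.sin(a)
    return [ex+c*x-sn*y,ey+sn*x+c*y,z]
f=lambda p:np.concatenate([proj(k,W(p,q))[0]-u for k,u,q in obs])
E
python3 - <<'E'
from fit import *
o=least_squares(f,[550,-50,-.1,-80],loss="soft_l1")
print(o.x,np.degrees(o.x[2]));print(f(o.x).reshape(-1,2).round(2))
p=o.x;np.save("pose.npy",p)
im=t["image"].copy();i2=s["image"].copy()
k=5
I=cv2.resize(im[140:290,280:430],None,fx=5,fy=5);J=cv2.resize(i2[180:415,190:400],None,fx=2.5,fy=2.5)
def seg(a,b):
    A=proj(t,[W(p,a),W(p,b)]);A=(A-[280,140])*5;cv2.line(I,*[tuple(map(int,v)) for v in A],(255,0,255),1)
    A=proj(s,[W(p,a),W(p,b)]);A=(A-[190,180])*2.5;cv2.line(J,*[tuple(map(int,v)) for v in A],(255,0,255),1)
for y in(115,-115):
    for dy in(-8,8): seg([-137.5,y+dy,44],[137.5,y+dy,44])
    for dx in(-7,7): seg([p[3]+dx,y-8,55],[p[3]+dx,y+8,55])
seg([-19,-132,55],[-19,132,55])
seg([115,-118,55],[115,118,55])
th=np.radians(61)
b=lambda d,off,y:[115-np.cos(th)*d-np.sin(th)*off,y,55+np.sin(th)*d-np.cos(th)*off]
seg(b(0,0,0),b(0,0,1));seg(b(190,0,-118),b(190,0,118))
for e in (217+110,):
    print("cap",W(p,b(e,20,0)))
    for sx in(-16,16): seg(b(e,20+sx,-23),b(e,20+sx,23))
    for sy in(-23,23): seg(b(e,4,sy),b(e,36,sy))
seg(b(100,20,0),b(330,20,0))
cv2.imwrite("pics/t1.png",I);cv2.imwrite("pics/s1.png",J)
E
```

```text
[ 5.43222115e+02  5.34995697e+00 -1.49009250e-01 -7.36397137e+01] -8.537601158822724
[[ 0.14 -0.26]
 [-1.11 -0.32]
 [-0.35  0.06]
 [ 0.36 -0.94]
 [ 0.66 -1.28]
 [-0.76 -1.23]
 [-0.5   0.07]]
cap [np.float64(482.87321604657103), np.float64(14.409653730875863), np.float64(331.30445182965565)]
```

View pics/t1.png

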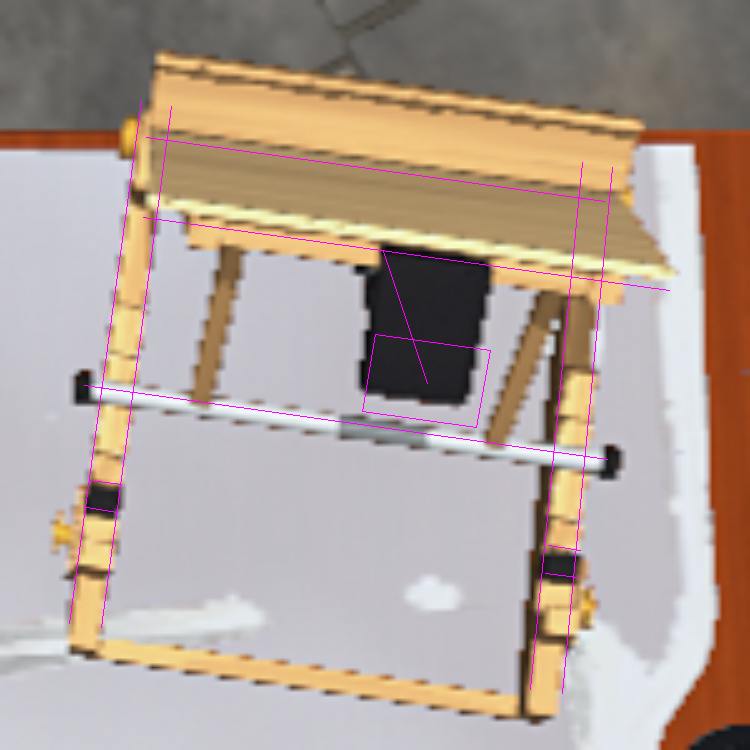

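View pics/s1.png

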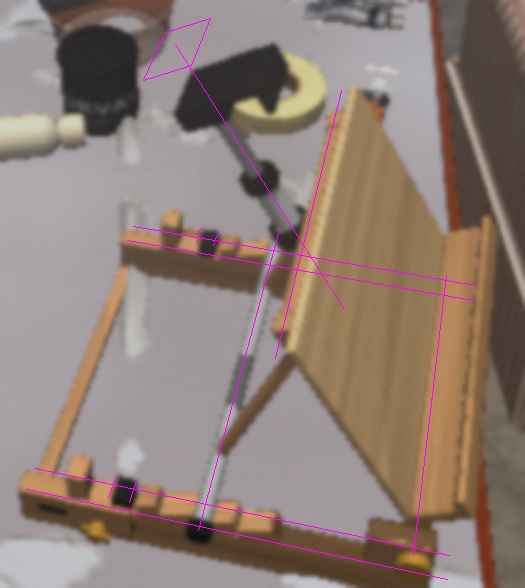

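Run:
```python
from fit import *
p=np.load("pose.npy")
th=np.radians(60.6)
b=lambda d,off,y:[115-np.cos(th)*d-np.sin(th)*off,y,55+np.sin(th)*d-np.cos(th)*off]
K1=(330,170,420,240,8);K2=(250,180,330,280,7)
I=cv2.resize(t["image"][170:240,330:420],None,fx=8,fy=8,interpolation=2);J=cv2.resize(s["image"][180:280,250:330],None,fx=6,fy=6,interpolation=2)
cols=[(0,0,255),(0,255,0),(255,0,255),(255,255,0)]
for e,c in zip((280,290,300,310),cols):
    q=[b(e,36,-23),b(e,36,23),b(e,4,23),b(e,4,-23)]
    w=[W(p,v) for v in q]
    for im,cam,o,k in((I,t,[330,170],8),(J,s,[250,180],6)):
        A=((proj(cam,w)-o+.5)*k).astype(int)
        cv2.polylines(im,[A.reshape(-1,1,2)],True,c,1)
cv2.imwrite("pics/t2.png",I);cv2.imwrite("pics/s2.png",J)
```

```text
(no output)
```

View pics/t2.png

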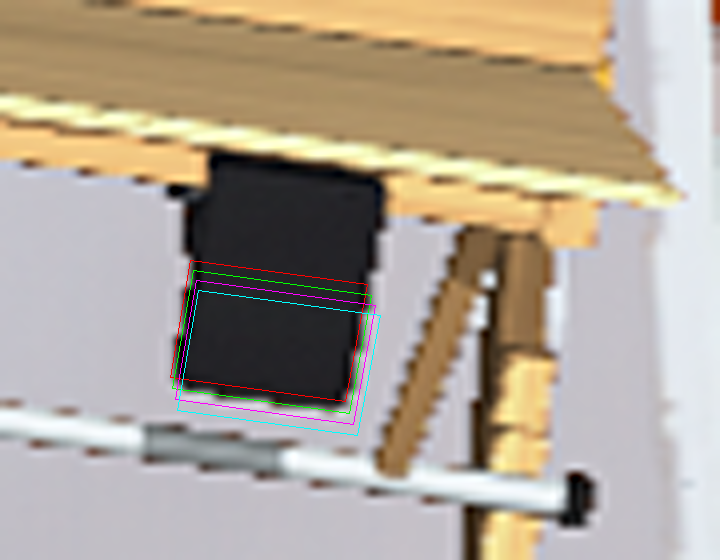

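View pics/s2.png

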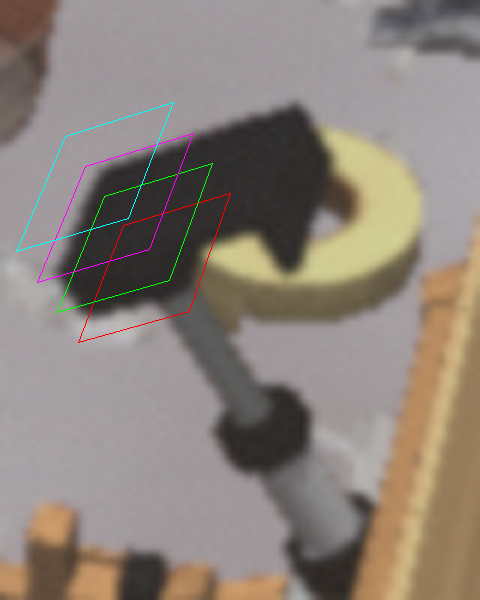

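```bash
cat > plan.py <<'E'
from h import *
from scipy.spatial.transform import Rotation as Ro, Slerp
P=np.load("pose.npy"); A=P[2]
EX=np.array([np.cos(A),np.sin(A),0]);EY=np.array([-np.sin(A),np.cos(A),0]);EZ=np.array([0,0,1.]);O=np.array([P[0],P[1],0])
def E2W(x,y,z): return O+EX*x+EY*y+EZ*z
def W2E(w): d=np.array(w)-O; return np.array([d@EX,d@EY,d[2]])
TH=np.radians(60.6)
def mast(e,th=TH,off=20): return E2W(115-np.cos(th)*e-np.sin(th)*off,0,55+np.sin(th)*e-np.cos(th)*off)
def Rtilt(deg): # tool z tilted from down toward +EX by deg
    a=np.radians(deg); z=EX*np.sin(a)-EZ*np.cos(a); return Ro.from_matrix(np.stack([EY,np.cross(z,EY),z],1))
def cur(r):
    s=r.sense(); return s["tool_pos"],Ro.from_euler("xyz",s["tcp_rot"],degrees=True),s
def rows(p,R,wps,dl=0.003,clos=1):
    """wps: list of (pos,Rot,n)"""
    out=[]
    for (q,S,n) in wps:
        sl=Slerp([0,1],Ro.concatenate([R,S])); p0=p.copy()
        for i in range(1,n+1):
            tp=p0+(q-p0)*i/n; tR=sl(i/n)
            d=R.inv().apply(tp-p)/1000; w=(R.inv()*tR).as_rotvec()
            d=d.round(3); w=w.round(3)
            out.append([d.tolist(),w.tolist(),clos]); p=p+R.apply(d)*1000; R=R*Ro.from_rotvec(w)
    import json
    for i in range(0,len(out),12): print(json.dumps(out[i:i+12]))
    return out
E
python3 - <<'E'
from plan import *
from bench import r
p,R,s=cur(r)
T=mast(335); print(T, mast(291), Rtilt(29.4).as_euler("xyz",degrees=True))
G=Rtilt(29.4)
# polar waypoints
w=[]
a0=np.arctan2(p[1],p[0]);a1=np.arctan2(T[1],T[0]);r0=np.hypot(*p[:2]);r1=np.hypot(*T[:2])
sl=Slerp([0,1],Ro.concatenate([R,G]))
N=20
G0=Ro.from_euler("xyz",[180,0,13.5+np.degrees(a1-a0)],degrees=True)
for i in range(1,N+1):
    k=i/N; a=a0+(a1-a0)*k; rr=r0+(r1-r0)*k; z=min(420,p[2]+i*22) if i<N-2 else 420-(420-T[2])*(i-(N-3))/3
    # rotation: yaw follows a, then tilt
    yaw=13.5+k*(81.46-13.5)
    tl=29.4*max(0,(k-.5)/.5)
    Rz=Ro.from_euler("z",yaw,degrees=True)
    A_=np.radians(yaw); y_=Rz.as_matrix(); ex=np.array([np.sin(A_),-np.cos(A_),0]);ey=np.array([np.cos(A_),np.sin(A_),0]);ta=np.radians(tl)
    zz=ex*np.sin(ta)-EZ*np.cos(ta); S=Ro.from_matrix(np.stack([ey,np.cross(zz,ey),zz],1))
    w.append((np.array([rr*np.cos(a),rr*np.sin(a),z]),S,1))
rows(p,R,w)
E
```

```text
[477.08616922  15.27841671 337.03855165] [498.44657979  12.07174939 298.70514396] [1.50600000e+02 1.27222187e-14 8.14623988e+01]
[[[0.041, -0.008, -0.022], [-0.001, -0.0, -0.059], 1], [[0.04, -0.007, -0.022], [-0.0, -0.0, -0.059], 1], [[0.039, -0.009, -0.022], [-0.0, -0.0, -0.06], 1], [[0.039, -0.008, -0.022], [-0.0, -0.0, -0.059], 1], [[0.039, -0.009, -0.022], [-0.0, -0.0, -0.059], 1], [[0.038, -0.009, -0.022], [-0.0, -0.0, -0.06], 1], [[0.037, -0.01, -0.022], [-0.0, -0.0, -0.059], 1], [[0.037, -0.009, -0.022], [-0.0, -0.0, -0.059], 1], [[0.037, -0.011, -0.013], [-0.0, -0.0, -0.06], 1], [[0.036, -0.01, -0.0], [-0.0, -0.0, -0.059], 1], [[0.036, -0.01, -0.0], [-0.052, 0.001, -0.059], 1], [[0.035, -0.011, -0.001], [-0.051, 0.005, -0.059], 1]]
[[[0.034, -0.011, -0.001], [-0.051, 0.007, -0.059], 1], [[0.034, -0.012, -0.002], [-0.051, 0.011, -0.059], 1], [[0.034, -0.011, -0.002], [-0.052, 0.013, -0.057], 1], [[0.033, -0.012, -0.003], [-0.051, 0.017, -0.057], 1], [[0.032, -0.011, -0.004], [-0.051, 0.019, -0.056], 1], [[0.032, -0.021, 0.022], [-0.052, 0.023, -0.055], 1], [[0.031, -0.023, 0.02], [-0.051, 0.025, -0.054], 1], [[0.031, -0.023, 0.019], [-0.051, 0.028, -0.052], 1]]
```

Call:
carry_out:
  increments:
    - [[0.041,-0.008,-0.022],[0,0,-0.059],1]
    - [[0.04,-0.007,-0.022],[0,0,-0.059],1]
    - [[0.039,-0.009,-0.022],[0,0,-0.06],1]
    - [[0.039,-0.008,-0.022],[0,0,-0.059],1]
    - [[0.039,-0.009,-0.022],[0,0,-0.059],1]
    - [[0.038,-0.009,-0.022],[0,0,-0.06],1]
    - [[0.037,-0.01,-0.022],[0,0,-0.059],1]
    - [[0.037,-0.009,-0.022],[0,0,-0.059],1]
    - [[0.037,-0.011,-0.013],[0,0,-0.06],1]
    - [[0.036,-0.01,0],[0,0,-0.059],1]
    - [[0.036,-0.01,0],[-0.052,0.001,-0.059],1]
    - [[0.035,-0.011,-0.001],[-0.051,0.005,-0.059],1]
  newtons: 40

```text
time: 1.35
tool_pos: [464.4, -246.9, 421.9]
tcp_rot: [174.6, -0.5, 55.4]
ft_force: [0.5, -0.4, -0.9]
finger_gap: -0.2
```

Tracks nearly fully. Replan the rest from here.

Run:
```python
from plan import *
from bench import r
p,R,s=cur(r); G=Rtilt(29.4)
rows(p,R,[(mast(400)+[0,-20,0],G,7),(mast(330),G,3)])
```

```text
[[[0.027, -0.023, 0.002], [-0.059, 0.018, -0.063], 1], [[0.029, -0.02, 0.002], [-0.058, 0.019, -0.063], 1], [[0.03, -0.02, 0.0], [-0.059, 0.018, -0.063], 1], [[0.031, -0.017, 0.001], [-0.058, 0.019, -0.063], 1], [[0.033, -0.015, -0.0], [-0.059, 0.018, -0.063], 1], [[0.033, -0.013, -0.001], [-0.058, 0.018, -0.062], 1], [[0.034, -0.011, -0.0], [-0.059, 0.019, -0.063], 1], [[0.006, -0.001, 0.023], [0.0, -0.0, -0.0], 1], [[0.007, -0.001, 0.023], [0.0, -0.0, -0.0], 1], [[0.006, -0.001, 0.022], [0.0, -0.0, -0.0], 1]]
```

Call:
carry_out:
  increments:
    - [[0.027,-0.023,0.002],[-0.059,0.018,-0.063],1]
    - [[0.029,-0.02,0.002],[-0.058,0.019,-0.063],1]
    - [[0.03,-0.02,0.0],[-0.059,0.018,-0.063],1]
    - [[0.031,-0.017,0.001],[-0.058,0.019,-0.063],1]
    - [[0.033,-0.015,0],[-0.059,0.018,-0.063],1]
    - [[0.033,-0.013,-0.001],[-0.058,0.018,-0.062],1]
    - [[0.034,-0.011,0],[-0.059,0.019,-0.063],1]
    - [[0.006,-0.001,0.02],[0,0,0],1]
    - [[0.007,-0.001,0.015],[0,0,0],1]
    - [[0,0,0],[0,0,0],1]

```text
time: 2.35
tool_pos: [459.8, 27.2, 359.5]
tcp_rot: [149.2, -0.0, 83.2]
ft_force: [-0.2, -0.1, -0.1]
finger_gap: -0.3
```

Run:
```python
from plan import *
from bench import r
p,R,s=cur(r); G=Rtilt(29.4)
print(p,s["tcp_rot"],s["joint_pos"].round(1),s["ft_force"])
d=W2E(p);print(d)
rows(p,R,[(mast(310),G,4)])
for n in["side","top","wrist"]:
    q=r.snapshot(n); np.savez(n+"1",**q); cv2.imwrite(f"pics/{n}1.png",q["image"])
crop(ld("side1")["image"],190,100,390,300,3,"pics/sc1.png")
```

```text
[459.8274462   27.17114649 359.52408385] [ 1.49217912e+02 -1.65595763e-02  8.32272544e+01] [ -0.4 -47.6 120.3  -3.3  76.7   6.2] [-0.17756621 -0.10759834 -0.06820242]
[-85.71008277   9.19873925 359.52408385]
[[[-0.003, 0.001, 0.013], [0.006, -0.004, 0.007], 1], [[-0.002, 0.001, 0.014], [0.006, -0.004, 0.006], 1], [[-0.002, 0.001, 0.013], [0.006, -0.004, 0.007], 1], [[-0.003, 0.001, 0.014], [0.006, -0.004, 0.007], 1]]
```

View pics/sc1.png

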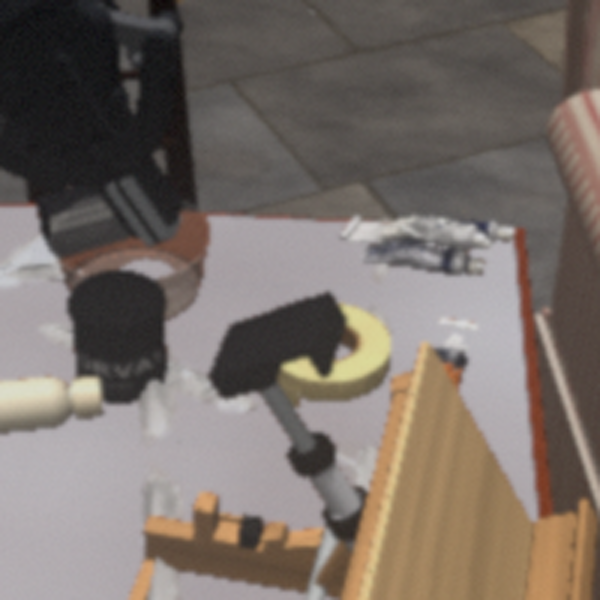

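View pics/wrist1.png

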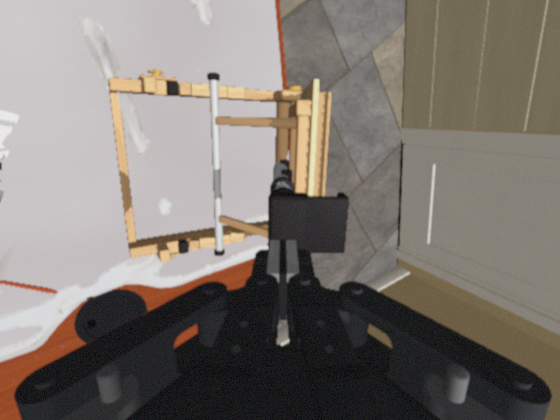

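Run:
```python
from plan import *
w=ld("wrist1"); t=ld("top1"); s=ld("side1")
from bench import r
p,R,_=cur(r)
print("tcp",proj(w,p))
TH=np.radians(60.6)
def b(d,off,y): return E2W(115-np.cos(TH)*d-np.sin(TH)*off,y,55+np.sin(TH)*d-np.cos(TH)*off)
for e in(280,285,290,295): print(e,proj(w,[b(e,36,-23),b(e,36,23),b(e,20,0)]).round(0).tolist())
print(proj(w,[E2W(-19,132,55),E2W(-19,-132,55),E2W(-73.6,115,55),E2W(-73.6,-115,55)]))
crop(w["image"],90,60,360,270,2.9,"pics/wc1.png")
```

```text
tcp [[284.50478022 255.67802775]]
280 [[265.0, 243.0], [266.0, 190.0], [285.0, 218.0]]
285 [[265.0, 246.0], [265.0, 192.0], [285.0, 220.0]]
290 [[265.0, 248.0], [265.0, 193.0], [285.0, 222.0]]
295 [[264.0, 251.0], [265.0, 195.0], [285.0, 224.0]]
[[212.72643577  77.55527895]
 [218.8928142  251.35672098]
 [172.71910322  87.5156976 ]
 [183.979554   248.34281601]]
```

View pics/wc1.png

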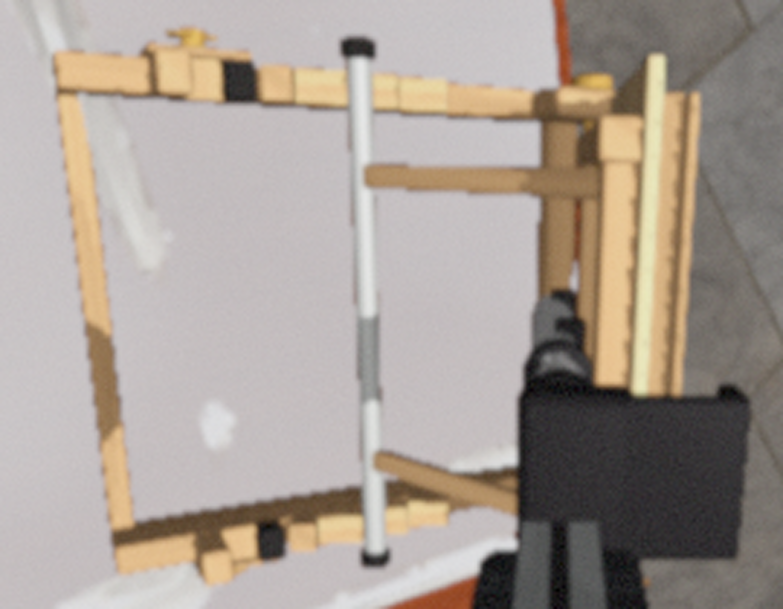

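Run:
```python
from plan import *
from bench import r
p,R,s=cur(r); G=Rtilt(29.4)
rows(p,R,[(mast(308,off=18),G,3),(mast(278,off=18),G,6)])
```

```text
[[[-0.003, 0.001, 0.019], [0.009, -0.005, 0.008], 1], [[-0.003, 0.002, 0.02], [0.009, -0.005, 0.008], 1], [[-0.003, 0.001, 0.019], [0.009, -0.005, 0.009], 1], [[0.0, 0.0, 0.005], [0.0, 0.0, -0.0], 1], [[0.0, 0.0, 0.005], [0.0, 0.0, -0.0], 1], [[0.0, 0.0, 0.005], [0.0, 0.0, -0.0], 1], [[0.0, 0.0, 0.005], [0.0, 0.0, -0.0], 1], [[0.0, 0.0, 0.005], [0.0, 0.0, -0.0], 1], [[0.0, 0.0, 0.005], [0.0, 0.0, -0.0], 1]]
```

Call:
carry_out:
  increments:
    - [[-0.003,0.001,0.019],[0.009,-0.005,0.008],1]
    - [[-0.003,0.002,0.02],[0.009,-0.005,0.008],1]
    - [[-0.003,0.001,0.019],[0.009,-0.005,0.009],1]
    - [[0,0,0.005],[0,0,0],1]
    - [[0,0,0.005],[0,0,0],1]
    - [[0,0,0.005],[0,0,0],1]
    - [[0,0,0.005],[0,0,0],1]

```text
time: 3.2
tool_pos: [504.8, 6.5, 305.2]
tcp_rot: [150.0, -0.1, 81.0]
ft_force: [-2.6, 1.4, 1.5]
finger_gap: 0.1
```

```bash
cat > st.py <<'E'
from plan import *
from bench import r
import sys
p,R,s=cur(r); G=Rtilt(29.4)
d=W2E(p); q=d-[115,0,55]
print("t",s["time"],"e",-q[0]*np.cos(TH)+q[2]*np.sin(TH),"off",-q[0]*np.sin(TH)-q[2]*np.cos(TH),"y",d[1],"E",d.round(1))
print("rot err",np.degrees((R.inv()*G).as_rotvec()).round(2),"F tool",R.inv().apply(s["ft_force"]).round(2),"T",s["wrist_torque"].round(2),"J",s["joint_pos"].round(1))
E
python3 st.py
```

```text
t 3.2 e 293.154325711801 off 10.629403624104228 y -4.579524423819473 E [-38.2  -4.6 305.2]
rot err [ 0.59  0.17 -0.41] F tool [ 0.99 -1.7  -2.71] T [0.2  0.46 0.03] J [ -2.9 -39.4 121.2  -3.2  68.3   6.5]
```

Call:
carry_out:
  increments:
    - [[0,0,0.006],[0,0,0],1]
    - [[0,0,0.006],[0,0,0],1]
    - [[0,0,0.006],[0,0,0],1]
    - [[0,0,0.006],[0,0,0],1]

```text
time: 3.6
tool_pos: [517.8, 4.6, 285.0]
tcp_rot: [149.8, -0.0, 81.1]
ft_force: [-2.4, -0.7, 2.0]
finger_gap: -0.2
```

```bash
python3 st.py
```

```text
t 3.6 e 269.18245579878635 off 9.105045624665195 y -4.525807931660755 E [-25.1  -4.5 285. ]
rot err [ 0.77  0.16 -0.38] F tool [-1.09 -0.99 -2.85] T [ 0.01  0.48 -0.06] J [ -3.1 -37.  122.   -3.2  65.1   6.4]
```

Call:
carry_out:
  increments:
    - [[0,-0.001,0.006],[0.004,0,0],1]
    - [[0,-0.001,0.006],[0.004,0,0],1]
    - [[0,-0.001,0.005],[0,0,0],1]

```text
time: 3.9
tool_pos: [524.4, 3.6, 267.4]
tcp_rot: [150.3, -0.0, 81.1]
ft_force: [0.6, -0.2, 2.0]
finger_gap: 0.1
```

```bash
python3 st.py
```

```text
t 3.9 e 250.53976735662744 off 11.922886381737442 y -4.553733430326264 E [-18.4  -4.6 267.4]
rot err [ 0.3   0.16 -0.37] F tool [-0.08  1.48 -1.41] T [-0.02 -0.03  0.02] J [ -3.3 -35.1 122.4  -3.1  63.1   6.3]
```

Call:
carry_out:
  increments:
    - [[0,0,0.005],[0,0,0],1]
    - [[0,0,0.004],[0,0,0],1]

```text
time: 4.1
tool_pos: [529.3, 2.8, 259.3]
tcp_rot: [150.3, -0.0, 81.1]
ft_force: [-5.3, 0.8, 5.3]
finger_gap: 0.1
```

```bash
python3 st.py
python3 - <<'E'
from h import *
from bench import r
for n in["side","wrist"]:
    q=r.snapshot(n); np.savez(n+"2",**q)
crop(ld("side2")["image"],220,120,370,270,5,"pics/sc2.png")
E
```

```text
t 4.1 e 241.00814942824712 off 11.548216074072485 y -4.5459582222317705 E [-13.4  -4.5 259.3]
rot err [ 0.33  0.16 -0.37] F tool [ 0.01 -2.06 -7.32] T [-0.01  0.6  -0.07] J [ -3.4 -34.  122.6  -3.1  61.8   6.3]
```

View pics/sc2.png

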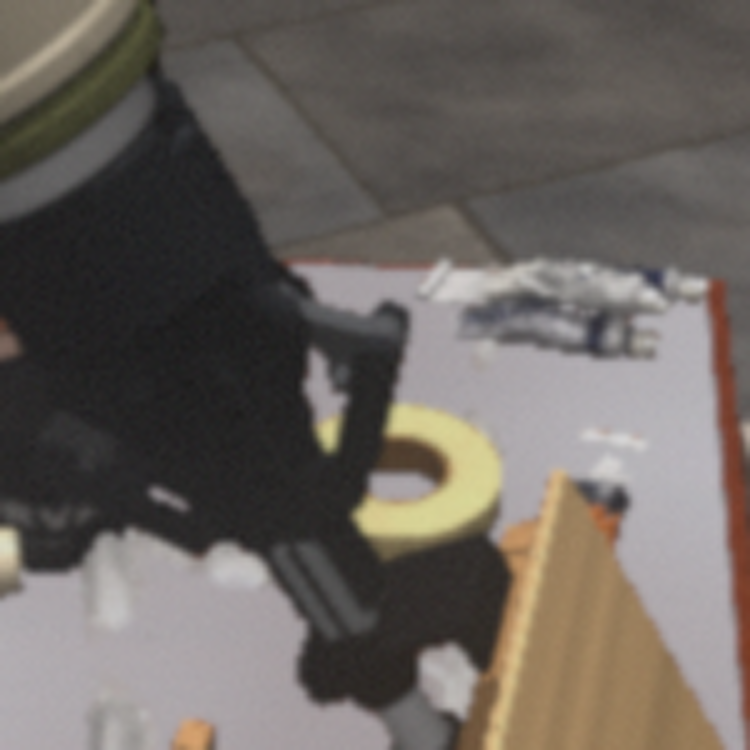

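Call:
carry_out:
  increments:
    - [[0,0,0.005],[0,0,0],1]
    - [[0,0,0.005],[0,0,0],1]
    - [[0,0,0.005],[0,0,0],1]
    - [[0,0,0.003],[0,0,0],1]

```text
time: 4.6
tool_pos: [538.8, 1.4, 243.2]
tcp_rot: [150.2, -0.0, 81.1]
ft_force: [-4.9, 0.2, 5.1]
finger_gap: 0.4
```

```bash
python3 st.py
```

```text
t 4.6 e 222.25551608924448 off 11.138920589562332 y -4.536816904127349 E [ -3.8  -4.5 243.2]
rot err [ 0.36  0.16 -0.37] F tool [-0.59 -1.71 -6.8 ] T [ 0.11  0.55 -0.05] J [ -3.5 -31.9 122.9  -3.1  59.3   6.3]
```

Call:
carry_out:
  increments:
    - [[0,0,0.003],[0,0,0],1]
    - [[0,0,0.003],[0,0,0],1]

```text
time: 4.8
tool_pos: [542.1, 0.9, 238.0]
tcp_rot: [150.2, -0.0, 81.1]
ft_force: [-25.0, 3.0, 34.6]
finger_gap: 0.3
```

```bash
python3 st.py
```

```text
t 4.8 e 216.09100165977245 off 10.741512952692176 y -4.521315672418805 E [ -0.4  -4.5 238. ]
rot err [ 0.39  0.15 -0.37] F tool [ -0.91  -4.6  -42.52] T [-0.09  1.06 -0.16] J [ -3.5 -31.1 122.9  -3.1  58.5   6.3]
```

Call:
carry_out:
  increments:
    - [[0,0,-0.001],[0,0,0],1]
    - [[0,0,0],[0,0,0],1]

```text
time: 5.0
tool_pos: [542.2, 1.0, 238.9]
tcp_rot: [150.2, -0.1, 81.1]
ft_force: [-0.1, 0.4, 0.7]
finger_gap: 0.2
```

```bash
python3 st.py
```

```text
t 5.0 e 216.82900078457604 off 10.272508162326162 y -4.505123963750285 E [ -0.4  -4.5 238.9]
rot err [ 0.44  0.15 -0.37] F tool [ 0.38  0.24 -0.69] T [0.05 0.26 0.01] J [ -3.5 -31.1 122.9  -3.1  58.5   6.3]
```

Run:
```python
from plan import *
from scipy.optimize import fsolve
D=[(7.5148,85.3302,87.2597,599.46,230.24),(-47.6,120.3,76.7,460.6,359.5),(-39.4,121.2,68.3,504.8,305.2),(-37,122,65.1,517.8,285),(-31.1,122.9,58.5,542.1,238)]
M=[];y=[]
for a,b,c,rr,z in D:
    a,b,c=np.radians([a,b,c]);q=a+b;t=q+c
    M+= [[1,0,np.sin(a),np.sin(q),np.cos(q),np.sin(t)],[0,1,np.cos(a),np.cos(q),-np.sin(q),np.cos(t)]];y+=[rr,z]
x,res,rk,sv=np.linalg.lstsq(np.array(M),np.array(y),rcond=None)
print(x.round(1),(np.array(M)@x-y).round(1),sv.round(2))
def fk(j):
    a,b,c=np.radians(j);q=a+b;t=q+c
    return x[0]+x[2]*np.sin(a)+x[3]*np.sin(q)+x[4]*np.cos(q)+x[5]*np.sin(t), x[1]+x[2]*np.cos(a)+x[3]*np.cos(q)-x[4]*np.sin(q)+x[5]*np.cos(t)
for tau in(15,22,30,40):
  for bx,bz,back in((-19,55,0),(-19,55,120),(-60,73,0),(-95,50,0)):
    T=E2W(bx+(19-back)*np.sin(np.radians(tau)),0,bz-(19-back)*np.cos(np.radians(tau)))
    s=fsolve(lambda j:[*(np.array(fk(j))-[np.hypot(T[0],T[1]),T[2]]),sum(j)-180+tau],[-20,125,50])
    print(tau,bx,back,s.round(1))
w=ld("wrist2")
R=cv2.Rodrigues(w["rvec"])[0];c=-R.T@w["tvec"]
tp=np.array([529.3,2.8,259.3]);Rt=Ro.from_euler("xyz",[150.3,0,81.1],degrees=True)
print("cam in tool",Rt.inv().apply(c-tp))
```

```text
[ -4.  322.3 375.8 559.   65.9 371.1] [-0.   0.1  0.   0.2  0.2  0.4 -0.4 -1.1  0.2  0.4] [4.43 3.16 0.56 0.21 0.2  0.01]
15 -19 0 [ -5.8 121.5  49.4]
15 -19 120 [-20.5 120.7  64.9]
15 -60 0 [-14.7 127.   52.7]
15 -95 0 [-18.8 132.8  50.9]
22 -19 0 [-11.3 127.9  41.4]
22 -19 120 [-30.2 129.4  58.8]
22 -60 0 [-21.2 133.5  45.7]
22 -95 0 [-25.9 139.5  44.4]
30 -19 0 [-16.9 135.1  31.8]
30 -19 120 [-42.3 139.6  52.7]
30 -60 0 [-28.5 141.   37.5]
30 -95 0 [-34.3 147.2  37.2]
40 -19 0 [-22.2 143.4  18.9]
40 -19 120 [-61.5 153.5  48. ]
40 -60 0 [-37.2 150.2  27. ]
40 -95 0 [-45.9 157.2  28.7]
cam in tool [  71.51841439   -0.73340416 -142.02751462]
```

```bash
cat >> plan.py <<'E'
def tcp(bx,bz,tau,back=0,y=0):
    a=np.radians(tau); return E2W(bx+(19-back)*np.sin(a),y,bz-(19-back)*np.cos(a))
E
python3 - <<'E'
from plan import *
from bench import r
p,R,s=cur(r); G=Rtilt(25)
rows(p,R,[(p-25*R.apply([0,0,1]),R,1),(tcp(-19,55,25,170),G,4),(tcp(-19,55,25,60),G,4),(tcp(-19,55,25,30),G,2)],clos=.5)
E
```

```text
[[[0.0, 0.0, -0.025], [0.0, 0.0, 0.0], 0.5], [[0.001, -0.024, 0.006], [0.021, 0.001, -0.002], 0.5], [[0.001, -0.023, 0.007], [0.021, 0.0, -0.001], 0.5], [[0.001, -0.024, 0.007], [0.021, 0.001, -0.002], 0.5], [[0.001, -0.023, 0.008], [0.021, 0.0, -0.002], 0.5], [[0.0, -0.0, 0.027], [0.0, 0.0, 0.0], 0.5], [[0.0, -0.0, 0.028], [0.0, 0.0, 0.0], 0.5], [[0.0, -0.0, 0.027], [0.0, 0.0, 0.0], 0.5], [[0.0, -0.0, 0.028], [0.0, 0.0, 0.0], 0.5], [[0.0, -0.0, 0.015], [0.0, 0.0, 0.0], 0.5], [[0.0, -0.0, 0.015], [0.0, 0.0, 0.0], 0.5]]
```

Call:
carry_out:
  increments:
    - [[0,0,-0.025],[0,0,0],1]
    - [[0.001,-0.024,0],[0.021,0.001,-0.002],1]
    - [[0.001,-0.023,0.007],[0.021,0,-0.001],1]
    - [[0.001,-0.024,0.007],[0.021,0,-0.002],0.5]
    - [[0.001,-0.023,0.008],[0.021,0,-0.002],0.5]
    - [[0,0,0.02],[0,0,0],0.5]
    - [[0,0,0],[0,0,0],0.5]

```text
time: 5.7
tool_pos: [462.8, 17.3, 172.2]
tcp_rot: [155.4, 0.1, 81.4]
ft_force: [-0.4, -0.5, -0.1]
finger_gap: 42.9
```

```bash
python3 st.py
python3 - <<'E'
from plan import *
from bench import r
p,R,s=cur(r); G=Rtilt(25)
rows(p,R,[(tcp(-19,55,25,60),G,4),(tcp(-19,55,25,30),G,2)],clos=.5)
for n in["side","top","wrist"]:
    q=r.snapshot(n); np.savez(n+"3",**q);cv2.imwrite(f"pics/{n}3.png",q["image"])
w=ld("wrist3"); print(proj(w,[E2W(-19,132,55),E2W(-19,-132,55),E2W(-73.6,115,55),E2W(-73.6,-115,55)]).round(1))
print(proj(ld("side3"),[E2W(-19,-132,55)]))
crop(ld("side3")["image"],190,180,400,415,2.5,"pics/sc3.png")
E
```

```text
t 5.7 e 198.47566764373028 off 113.488111063721 y -0.11652909487597099 E [-8.130e+01 -1.000e-01  1.722e+02]
rot err [-4.81  0.08  0.03] F tool [-0.56 -0.39 -0.02] T [ 0.08  0.25 -0.06] J [ -2.  -40.  133.7  -3.2  61.9   7.4]
[[[0.0, 0.002, 0.023], [-0.002, 0.0, 0.0], 0.5], [[0.0, 0.002, 0.023], [-0.002, 0.001, 0.0], 0.5], [[0.0, 0.002, 0.023], [-0.001, 0.0, 0.0], 0.5], [[0.0, 0.001, 0.023], [-0.002, 0.0, 0.0], 0.5], [[0.0, 0.0, 0.015], [-0.0, 0.0, 0.0], 0.5], [[0.0, 0.0, 0.015], [-0.0, 0.0, 0.0], 0.5]]
[[289.3  40.4]
 [287.6 307.5]
 [226.9  57.3]
 [239.  307.3]]
[[269.24921207 392.06252213]]
```

View pics/wrist3.png

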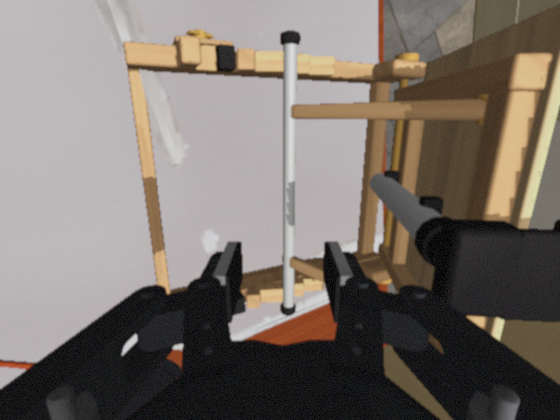

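View pics/sc3.png

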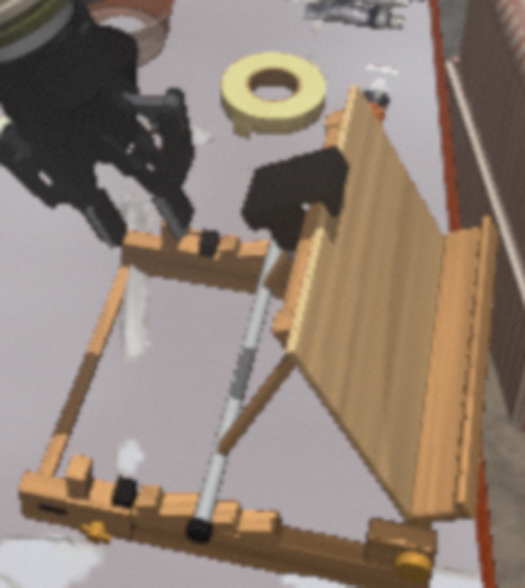

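Call:
carry_out:
  increments:
    - [[0,0.002,0.023],[-0.002,0,0],0.5]
    - [[0,0.002,0.023],[-0.002,0,0],0.5]
    - [[0,0.002,0.023],[-0.001,0,0],0.5]
    - [[0,0.001,0.023],[-0.002,0,0],0.5]
    - [[0,0,0.015],[0,0,0],0.5]
    - [[0,0,0.005],[0,0,0],0.5]

```text
time: 6.45
tool_pos: [526.8, 8.4, 86.3]
tcp_rot: [153.8, -0.0, 81.4]
ft_force: [-3.3, -0.1, 0.0]
finger_gap: 42.6
```

```bash
python3 st.py
python3 - <<'E'
from plan import *
from bench import r
p,R,s=cur(r); G=Rtilt(25)
print(W2E(p-19*R.apply([0,0,1])))
rows(p,R,[(tcp(-19,55,25,0),G,3)],clos=.5)
q=r.snapshot("wrist");cv2.imwrite("pics/w4.png",q["image"])
print(proj(q,[E2W(-19,132,55),E2W(-19,-132,55),E2W(-19,0,55),p]).round(1))
E
```

```text
t 6.45 e 91.89939581790085 off 99.3977808458325 y 0.5903568497795441 E [-16.7   0.6  86.3]
rot err [-3.23 -0.02 -0.05] F tool [-0.59 -2.87 -1.47] T [-0.03  0.28 -0.01] J [ -3.  -21.1 131.3  -3.5  43.8   7.6]
[-25.09091016   0.58352138 103.32120887]
[[[-0.0, -0.005, 0.015], [0.007, -0.0, -0.0], 0.5], [[-0.0, -0.006, 0.016], [0.007, -0.0, -0.001], 0.5], [[-0.001, -0.005, 0.015], [0.006, -0.0, 0.0], 0.5]]
[[251.2 -10.7]
 [262.  398.8]
 [257.7 235.8]
 [283.3 254.7]]
```

View pics/w4.png

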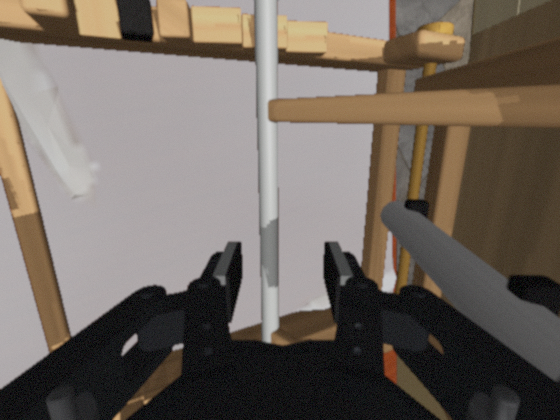

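Call:
carry_out:
  increments:
    - [[0,0,0],[0,0,0],0.5]

```text
time: 6.6
tool_pos: [526.9, 8.4, 86.7]
tcp_rot: [153.8, -0.0, 81.4]
ft_force: [-2.0, 0.3, 0.1]
finger_gap: 42.7
```

```bash
python3 st.py
python3 - <<'E'
from plan import *
from bench import r
p,R,s=cur(r); G=Rtilt(25)
print(W2E(p-19*R.apply([0,0,1])))
q=r.snapshot("wrist");cv2.imwrite("pics/w5.png",q["image"])
print(proj(q,[E2W(-19,132,55),E2W(-19,-132,55),E2W(-19,0,55),p]).round(1))
rows(p,R,[(tcp(-19,55,25,0),G,3)],clos=.5)
im=q["image"]; print([ (y,[int(x) for x in np.where(im[y,200:320].min(1)>185)[0]+200][::3]) for y in (0,150,200)])
E
```

```text
t 6.6 e 92.20701579987693 off 99.12159503128454 y 0.5879428544645866 E [-16.6   0.6  86.7]
rot err [-3.24 -0.02 -0.05] F tool [ 0.04 -1.79 -0.98] T [ 0.07  0.26 -0.03] J [ -3.  -21.1 131.2  -3.5  43.9   7.6]
[-24.99709605   0.58196018 103.72686057]
[[250.7 -10.4]
 [261.6 398.3]
 [257.3 235.5]
 [283.2 254.6]]
[[[-0.0, -0.005, 0.015], [0.007, -0.0, -0.0], 0.5], [[-0.0, -0.006, 0.016], [0.006, -0.0, -0.001], 0.5], [[-0.001, -0.005, 0.015], [0.007, -0.0, 0.0], 0.5]]
[(0, [263, 266, 269, 272]), (150, [266, 269, 272]), (200, [267, 270, 273])]
```

View pics/w5.png

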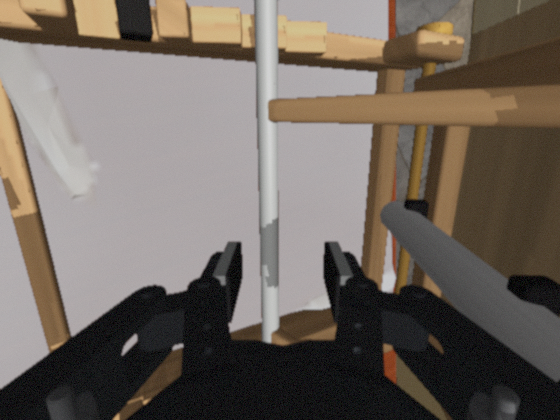

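Run:
```python
from plan import *
from bench import r
for n in["side","top"]:
    q=r.snapshot(n); np.savez(n+"4",**q)
a=cv2.resize(ld("side3")["image"][260:410,190:400],None,fx=3.5,fy=3.5,interpolation=2)
crop(ld("side4")["image"],190,215,400,410,3.5,"pics/sc4.png")
print(proj(ld("side4"),[E2W(-19,-132,55)]),proj(ld("side4"),[E2W(-12,-132,59)]))
```

```text
[[269.24921207 392.06252213]] [[273.55252888 391.60496386]]
```

View pics/sc4.png

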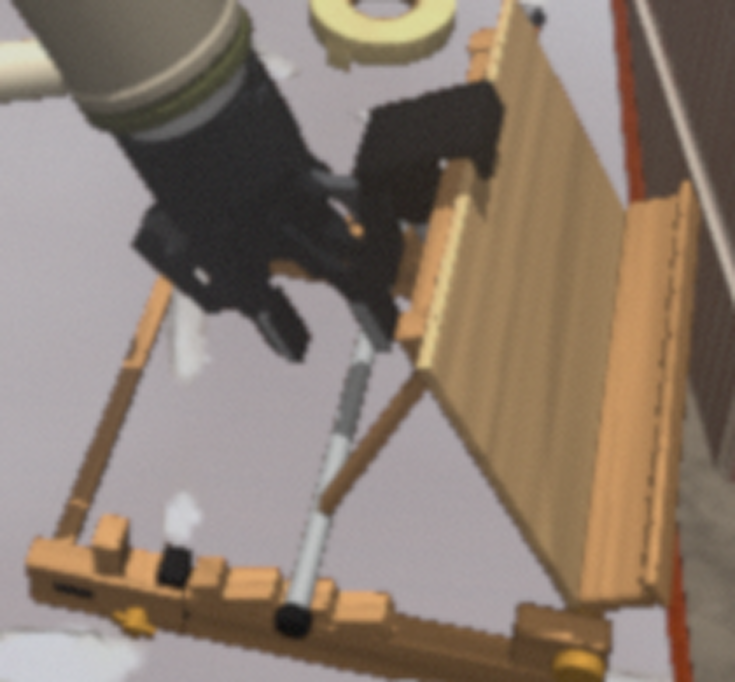

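Run:
```python
from plan import *
from bench import r
p,R,s=cur(r); G=Rtilt(28)
rows(p,R,[(tcp(-20,55,28,52),G,6)],clos=.5)
```

```text
[[[-0.0, -0.003, -0.001], [-0.005, -0.0, -0.0], 0.5], [[-0.0, -0.003, -0.001], [-0.005, -0.0, -0.0], 0.5], [[-0.0, -0.003, -0.001], [-0.005, -0.0, -0.0], 0.5], [[-0.0, -0.003, -0.001], [-0.006, -0.0, -0.001], 0.5], [[-0.001, -0.003, -0.001], [-0.005, -0.0, 0.0], 0.5], [[0.0, -0.003, -0.001], [-0.005, -0.0, 0.0], 0.5]]
```

Call:
carry_out:
  increments:
    - [[0,-0.003,-0.001],[-0.005,0,0],0.5]
    - [[0,-0.003,-0.001],[-0.005,0,0],0.5]
    - [[0,-0.003,-0.001],[-0.005,0,0],0.5]
    - [[0,-0.003,-0.001],[-0.006,0,0],0.5]
    - [[0,-0.004,-0.001],[-0.005,0,0],0.5]
    - [[0,-0.004,-0.001],[-0.005,0,0],0.5]

```text
time: 7.35
tool_pos: [507.3, 11.7, 86.8]
tcp_rot: [151.5, -0.1, 81.4]
ft_force: [0.2, -0.1, 0.2]
finger_gap: 42.6
```

```bash
cat > st2.py <<'E'
from plan import *
from bench import r
import sys
tau,bx,bz,back,n=map(float,sys.argv[1:6])
c=float(sys.argv[6]) if len(sys.argv)>6 else .5
p,R,s=cur(r); z=R.apply([0,0,1])
g=p-19*z
print("t",round(s["time"],2),"grasp E",W2E(g).round(1),"tilt",round(float(np.degrees(np.arctan2(z@EX,-z[2]))),2),"F E",[round(float(s["ft_force"]@v),2) for v in(EX,EY,EZ)],"gap",s["finger_gap"].round(1),"J3",s["joint_pos"][:5].round(1), "T",s["wrist_torque"].round(2))
rows(p,R,[(tcp(bx,bz,tau,back),Rtilt(tau),int(n))],clos=c)
E
python3 st2.py 28 -20 55 52 3
python3 - <<'E'
from plan import *
from bench import r
q=r.snapshot("wrist");cv2.imwrite("pics/w6.png",q["image"])
print(proj(q,[E2W(-19,132,55),E2W(-19,0,55)]).round(1))
q=r.snapshot("side");crop(q["image"],190,215,400,410,3.5,"pics/sc6.png")
E
```

```text
[[283.3  -2.5]
 [283.3 230.7]]Traceback (most recent call last):
  File "st2.py", line 8, in <module>
    print("t",round(s["time"],2),"grasp E",W2E(g).round(1),"tilt",round(float(np.degrees(np.arctan2(z@EX,-z[2]))),2),"F E",[round(float(s["ft_force"]@v),2) for v in(EX,EY,EZ)],"gap",s["finger_gap"].round(1),"J3",s["joint_pos"][:5].round(1), "T",s["wrist_torque"].round(2))
                                                                                                                                                                                      ^^^^^^^^^^^^^^^^^^^^^
AttributeError: 'float' object has no attribute 'round'
```

View pics/sc6.png

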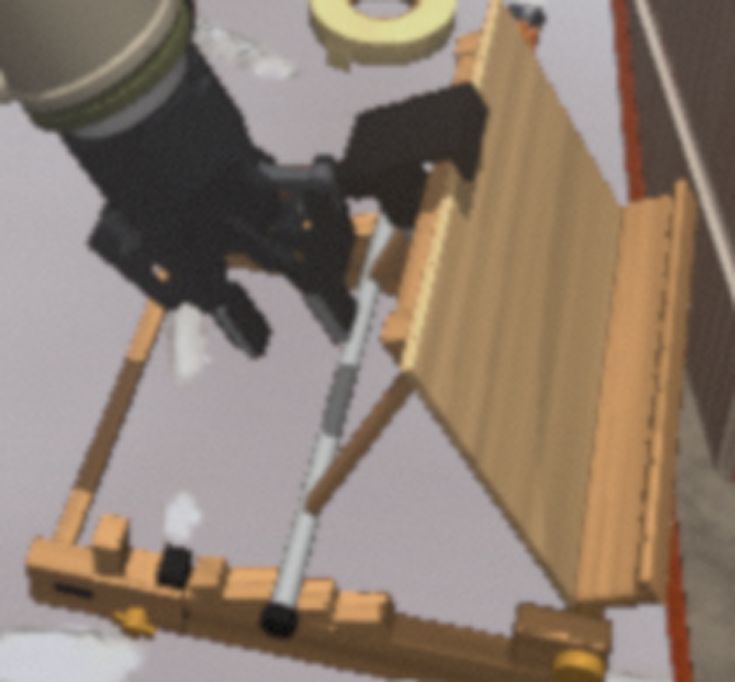

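View pics/w6.png

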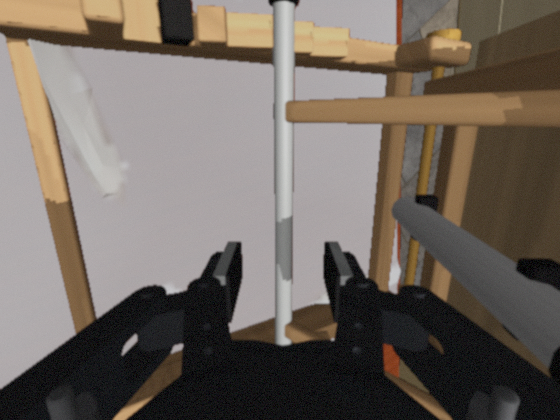

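```bash
sed -i 's/s\["finger_gap"\].round(1)/round(float(s["finger_gap"]),1)/' st2.py; python3 st2.py 28 -20 55 20 3 0.6
```

```text
t 7.45 grasp E [-46.    0.9 103. ] tilt 28.47 F E [-0.01, 0.39, 0.34] gap 42.4 J3 [ -2.4 -27.5 136.5  -4.2  42.7] T [ 0.08  0.2  -0.01]
[[[-0.0, 0.0, 0.012], [0.003, -0.0, -0.0], 0.6], [[-0.001, 0.0, 0.011], [0.002, -0.001, -0.001], 0.6], [[0.0, 0.0, 0.012], [0.003, -0.0, 0.0], 0.6]]
```

Call:
carry_out:
  increments:
    - [[0,0,0.012],[0.001,0,0],0.6]
    - [[0,0,0.012],[0.001,0,0],0.6]
    - [[0,0,0.012],[0.001,0,0],0.6]
    - [[0,0,0],[0,0,0],0.6]

```text
time: 7.85
tool_pos: [525.2, 9.3, 55.1]
tcp_rot: [151.5, -0.1, 81.5]
ft_force: [-0.9, 0.8, -0.2]
finger_gap: 34.1
```

```bash
python3 st2.py 28 -19 55 0 2 0.6
```

```text
t 7.85 grasp E [-27.5   1.2  71.8] tilt 28.48 F E [-0.99, 0.66, -0.21] gap 34.1 J3 [ -2.7 -19.7 134.7  -4.5  36.7] T [ 0.02  0.26 -0.  ]
[[[-0.001, -0.0, 0.009], [0.004, -0.001, -0.0], 0.6], [[-0.0, -0.001, 0.01], [0.004, -0.001, -0.001], 0.6]]
```

Call:
carry_out:
  increments:
    - [[-0.001,-0.001,0.009],[0,0,0],0.6]
    - [[0,-0.001,0.009],[0,0,0],0.6]
    - [[0,0,0],[0,0,0],0.6]

```text
time: 8.15
tool_pos: [532.1, 7.3, 39.0]
tcp_rot: [151.5, -0.1, 81.5]
ft_force: [-0.2, -0.1, 0.0]
finger_gap: 34.0
```

```bash
python3 st2.py 28 -19 55 0 1 0.6
python3 - <<'E'
from plan import *
from bench import r
q=r.snapshot("wrist");crop(q["image"],180,150,400,360,3.5,"pics/w7.png")
E
```

```text
t 8.15 grasp E [-20.3   0.2  55.7] tilt 28.49 F E [-0.22, -0.14, 0.04] gap 34.0 J3 [ -3.  -16.2 134.   -4.6  33.8] T [ 0.02  0.21 -0.03]
[[[-0.0, 0.001, 0.001], [0.009, -0.001, -0.001], 0.6]]
```

View pics/w7.png

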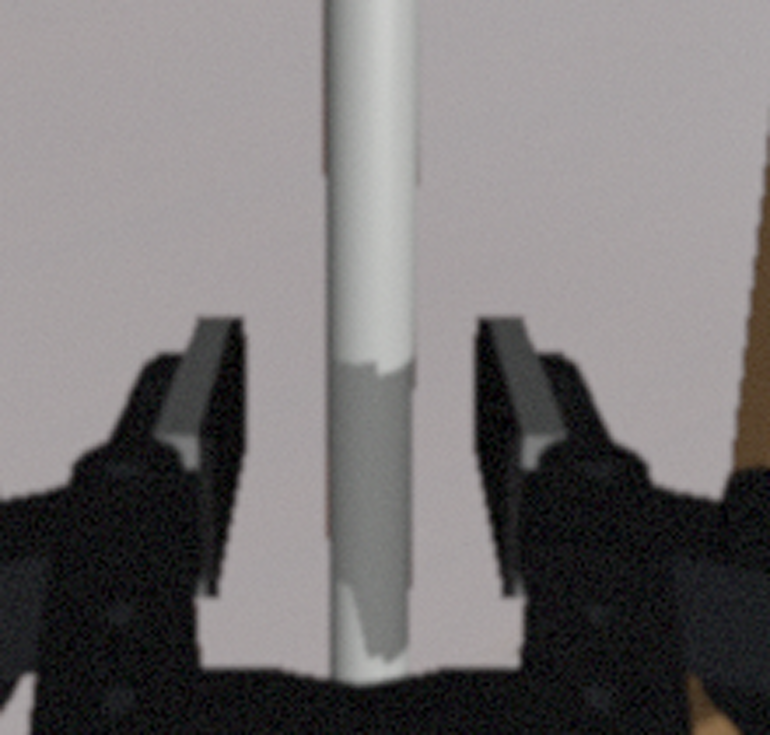

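Call:
carry_out:
  increments:
    - [[0,0,0],[0,0,0],1]
    - [[0,0,0],[0,0,0],1]
    - [[0,0,0],[0,0,0],1]
    - [[0,0,0],[0,0,0],1]
  newtons: 50

```text
time: 8.6
tool_pos: [532.6, 7.4, 41.3]
tcp_rot: [151.4, -0.1, 81.5]
ft_force: [2.9, -0.5, -4.1]
finger_gap: 9.9
```

```bash
python3 st2.py 28 -19 73 0 6 1
```

```text
t 8.6 grasp E [-19.9   0.4  58. ] tilt 28.61 F E [2.92, -0.09, -4.13] gap 9.9 J3 [ -3.  -16.5 134.   -4.6  34. ] T [ 0.02  0.21 -0.11]
[[[-0.0, 0.001, -0.002], [0.002, -0.0, -0.0], 1.0], [[-0.0, 0.002, -0.002], [0.002, -0.001, -0.0], 1.0], [[-0.0, 0.001, -0.002], [0.001, 0.0, -0.0], 1.0], [[-0.0, 0.001, -0.003], [0.002, -0.0, -0.0], 1.0], [[-0.0, 0.001, -0.002], [0.002, -0.0, -0.0], 1.0], [[-0.0, 0.002, -0.002], [0.002, -0.001, -0.001], 1.0]]
```

Run:
```python
from plan import *
from bench import r
q=r.snapshot("wrist");crop(q["image"],180,100,400,360,3,"pics/w8.png")
q=r.snapshot("side");crop(q["image"],190,215,400,410,3.5,"pics/sc8.png")
```

```text
(no output)
```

View pics/w8.png

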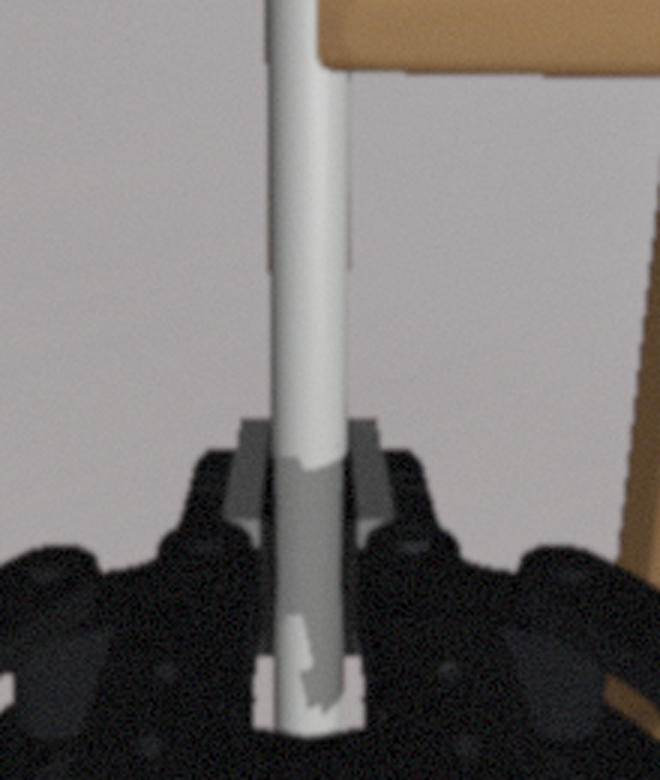

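View pics/sc8.png

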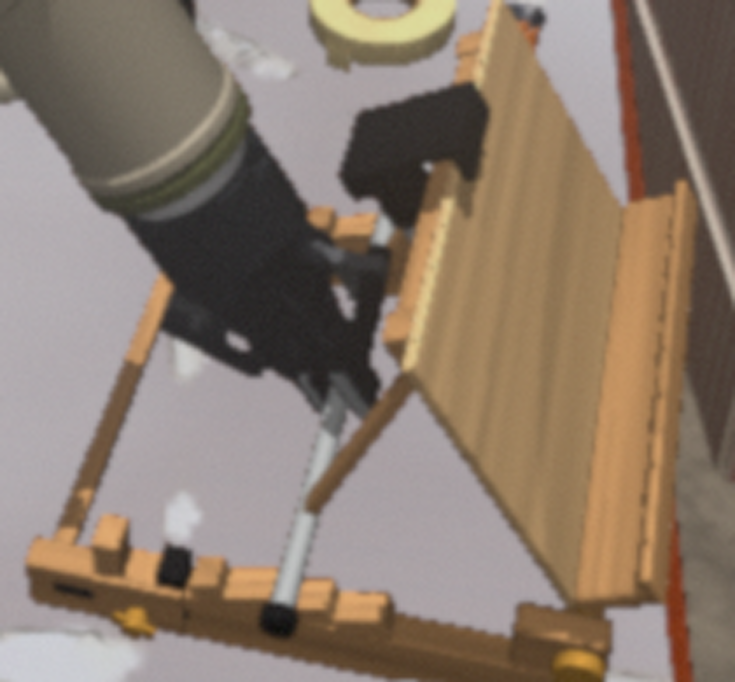

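Call:
carry_out:
  increments:
    - [[0,0.001,-0.003],[0,0,0],1]
    - [[0,0.002,-0.003],[0,0,0],1]
    - [[0,0.001,-0.003],[0,0,0],1]
    - [[0,0.002,-0.003],[0,0,0],1]

```text
time: 9.1
tool_pos: [529.2, 7.8, 52.7]
tcp_rot: [151.8, -0.1, 81.5]
ft_force: [0.0, 1.2, -3.3]
finger_gap: 10.1
```

```bash
python3 st2.py 28 -19.5 76 0 3 1
```

```text
t 9.1 grasp E [-23.2   0.4  69.5] tilt 28.24 F E [-0.16, 1.22, -3.3] gap 10.1 J3 [ -2.9 -18.4 133.9  -4.3  36.4] T [0.13 0.65 0.02]
[[[-0.0, 0.002, -0.001], [0.001, -0.0, -0.0], 1.0], [[-0.0, 0.002, -0.002], [0.002, -0.001, -0.0], 1.0], [[-0.0, 0.002, -0.001], [0.001, -0.0, -0.001], 1.0]]
```

Call:
carry_out:
  increments:
    - [[0,0.003,-0.002],[0,0,0],1]
    - [[0,0.003,-0.002],[0,0,0],1]
    - [[0,0.003,-0.002],[0,0,0],1]

```text
time: 9.4
tool_pos: [533.9, 7.1, 62.6]
tcp_rot: [151.8, -0.1, 81.5]
ft_force: [-0.7, 0.3, -3.5]
finger_gap: 10.2
```

```bash
python3 st2.py 27 -60 78 0 9 1;  python3 - <<'E'
from plan import *
from bench import r
q=r.snapshot("side");crop(q["image"],190,215,400,410,3.5,"pics/sc9.png")
print((proj(q,E2W(-19,-132,73))-[190,215])*3.5)
E
```

```text
t 9.4 grasp E [-18.5   0.3  79.4] tilt 28.16 F E [-0.73, 0.16, -3.5] gap 10.2 J3 [ -3.  -18.6 132.9  -4.1  37.7] T [0.21 0.69 0.02]
[[[-0.0, -0.004, -0.002], [0.002, -0.0, -0.0], 1.0], [[-0.0, -0.004, -0.002], [0.003, -0.0, -0.0], 1.0], [[-0.0, -0.005, -0.002], [0.002, -0.0, -0.0], 1.0], [[-0.0, -0.004, -0.002], [0.002, -0.001, -0.0], 1.0], [[-0.0, -0.004, -0.002], [0.002, 0.0, -0.0], 1.0], [[-0.0, -0.004, -0.002], [0.003, 0.0, -0.0], 1.0], [[-0.0, -0.004, -0.002], [0.002, -0.0, -0.0], 1.0], [[-0.0, -0.005, -0.002], [0.002, -0.0, -0.0], 1.0], [[-0.0, -0.004, -0.002], [0.002, -0.0, -0.0], 1.0]]
[[276.90989147 597.65447815]]
```

View pics/sc9.png

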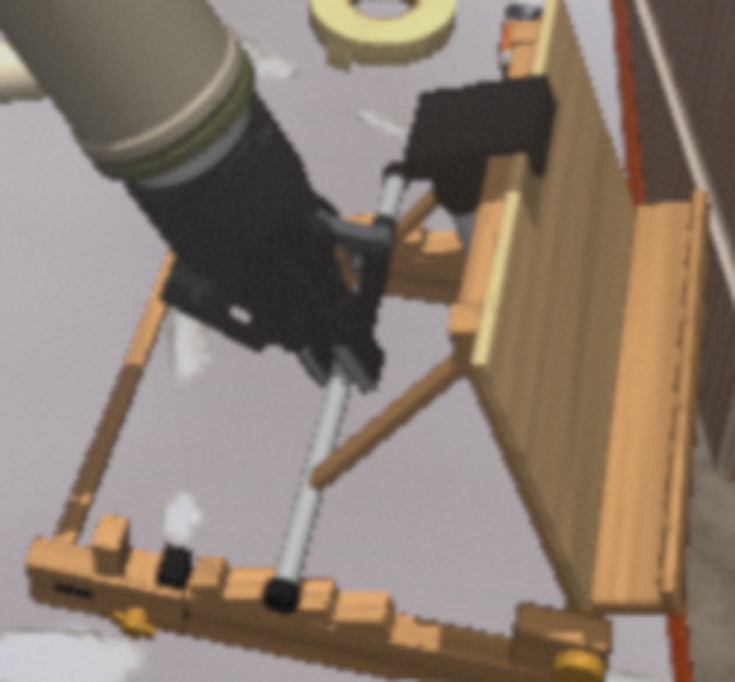

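Call:
carry_out:
  increments:
    - [[0,-0.004,-0.002],[0.004,0,0],1]
    - [[0,-0.004,-0.002],[0.004,0,0],1]
    - [[0,-0.004,-0.002],[0.004,0,0],1]
    - [[0,-0.004,-0.002],[0.004,0,0],1]

```text
time: 9.85
tool_pos: [516.8, 9.7, 64.0]
tcp_rot: [152.6, -0.1, 81.5]
ft_force: [0.7, 0.2, -3.3]
finger_gap: 10.3
```

```bash
python3 st2.py 25.5 -66 77 0 7 1
```

```text
t 9.85 grasp E [-35.6   0.4  80.9] tilt 27.35 F E [0.62, 0.34, -3.27] gap 10.3 J3 [ -2.8 -21.7 134.7  -4.   39.8] T [0.24 0.77 0.  ]
[[[-0.0, -0.004, -0.002], [0.005, -0.0, -0.0], 1.0], [[-0.0, -0.004, -0.001], [0.004, -0.0, -0.0], 1.0], [[-0.0, -0.005, -0.001], [0.005, -0.001, -0.0], 1.0], [[-0.0, -0.004, -0.002], [0.004, 0.0, -0.0], 1.0], [[-0.0, -0.004, -0.001], [0.005, -0.0, -0.0], 1.0], [[-0.0, -0.004, -0.002], [0.005, -0.0, -0.001], 1.0], [[-0.0, -0.005, -0.001], [0.004, -0.001, 0.0], 1.0]]
```

Call:
carry_out:
  increments:
    - [[0,-0.004,-0.001],[0.005,0,0],1]
    - [[0,-0.004,-0.002],[0.005,0,0],1]
    - [[0,-0.004,-0.001],[0.005,0,0],1]
    - [[0,-0.004,-0.002],[0.005,0,0],1]
    - [[0,-0.004,-0.002],[0.005,0,0],1]
    - [[0,-0.004,-0.002],[0.005,0,0],1]
    - [[0,-0.004,-0.002],[0.004,0,0],1]

```text
time: 10.55
tool_pos: [483.6, 14.8, 62.0]
tcp_rot: [154.8, -0.1, 81.5]
ft_force: [0.7, 1.0, -2.1]
finger_gap: 10.2
```

```bash
python3 st2.py 25 -73 70 0 4 1;  python3 - <<'E'
from plan import *
from bench import r
q=r.snapshot("side");crop(q["image"],180,215,390,410,3.5,"pics/sc10.png")
q=r.snapshot("wrist");cv2.imwrite("pics/w10.png",q["image"])
E
```

```text
t 10.55 grasp E [-68.4   0.4  79.2] tilt 25.23 F E [0.6, 1.08, -2.06] gap 10.2 J3 [ -2.4 -26.9 137.8  -3.6  44. ] T [0.21 0.71 0.01]
[[[-0.0, -0.002, 0.002], [0.001, -0.0, -0.0], 1.0], [[-0.0, -0.002, 0.001], [0.001, -0.001, -0.0], 1.0], [[-0.0, -0.002, 0.002], [0.001, -0.0, -0.0], 1.0], [[-0.0, -0.002, 0.001], [0.001, -0.001, -0.0], 1.0]]
```

View pics/sc10.png

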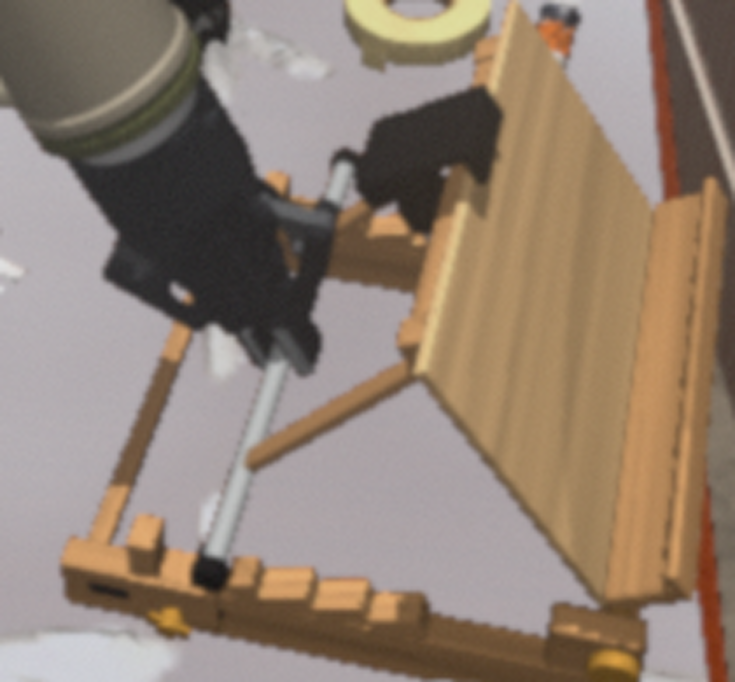

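View pics/w10.png

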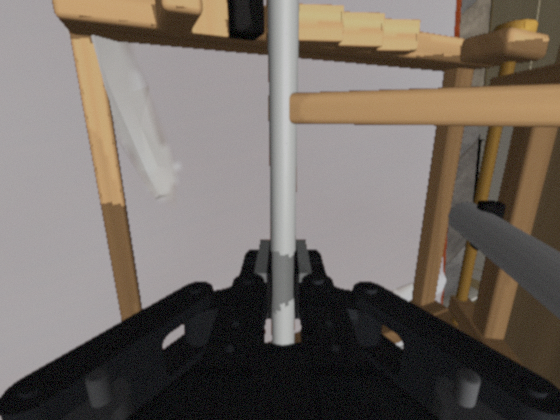

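Call:
carry_out:
  increments:
    - [[0,-0.003,0.002],[0.008,0,0],1]
    - [[0,-0.004,0.002],[0.008,0,0],1]
    - [[0,-0.003,0.002],[0.008,0,0],1]
    - [[0,-0.003,0.002],[0.008,0,0],1]

```text
time: 11.05
tool_pos: [475.5, 16.0, 49.3]
tcp_rot: [156.6, -0.1, 81.5]
ft_force: [-1.5, 0.3, -1.2]
finger_gap: 10.3
```

```bash
python3 st2.py 22 -84 68 0 4 1
```

```text
t 11.05 grasp E [-76.1   0.5  66.8] tilt 23.4 F E [-1.49, 0.08, -1.18] gap 10.3 J3 [ -2.5 -25.4 137.7  -3.3  44.4] T [0.11 0.3  0.02]
[[[-0.0, -0.002, -0.001], [0.006, -0.0, -0.0], 1.0], [[-0.0, -0.002, -0.001], [0.006, -0.001, -0.0], 1.0], [[-0.0, -0.001, -0.001], [0.006, -0.0, -0.0], 1.0], [[-0.0, -0.002, -0.001], [0.006, -0.001, -0.0], 1.0]]
```

Call:
carry_out:
  increments:
    - [[0,-0.001,-0.002],[0.006,0,0],1]
    - [[0,-0.002,-0.001],[0.006,0,0],1]
    - [[0,-0.002,-0.001],[0.006,0,0],1]

```text
time: 11.35
tool_pos: [468.5, 17.1, 50.3]
tcp_rot: [157.8, -0.1, 81.5]
ft_force: [-1.2, 0.7, -2.1]
finger_gap: 9.8
```

```bash
python3 st2.py 22 -90 68 0 4 1
```

```text
t 11.35 grasp E [-82.8   0.5  67.9] tilt 22.17 F E [-1.25, 0.5, -2.08] gap 9.8 J3 [ -2.5 -25.8 137.6  -3.   46.2] T [ 0.18  0.42 -0.01]
[[[-0.0, -0.002, -0.001], [0.001, -0.0, -0.0], 1.0], [[-0.0, -0.001, -0.0], [0.001, -0.001, -0.0], 1.0], [[-0.0, -0.002, -0.001], [0.0, -0.0, -0.0], 1.0], [[-0.001, -0.002, -0.001], [0.001, -0.001, -0.0], 1.0]]
```

Continue towards the wall, watching x-force.

Call:
carry_out:
  increments:
    - [[0,-0.002,-0.001],[0,0,0],1]
    - [[0,-0.002,-0.001],[0,0,0],1]

```text
time: 11.55
tool_pos: [463.9, 17.8, 50.9]
tcp_rot: [157.8, -0.1, 81.5]
ft_force: [-0.8, 0.9, -2.8]
finger_gap: 10.0
```

```bash
python3 st2.py 22 -90 68 0 2 1
```

```text
t 11.55 grasp E [-87.4   0.5  68.5] tilt 22.17 F E [-0.9, 0.8, -2.84] gap 10.0 J3 [ -2.4 -27.  138.3  -3.   46.7] T [0.17 0.55 0.01]
[[[-0.0, -0.001, -0.0], [0.001, -0.001, -0.0], 1.0], [[-0.001, -0.002, -0.001], [0.002, -0.001, -0.0], 1.0]]
```

Call:
carry_out:
  increments:
    - [[0,-0.002,-0.001],[0,0,0],1]

```text
time: 11.65
tool_pos: [461.5, 18.1, 51.0]
tcp_rot: [157.8, -0.1, 81.5]
ft_force: [0.3, 1.1, -2.6]
finger_gap: 10.2
```

```bash
python3 st2.py 22 -90 68 0 2 1
```

```text
t 11.65 grasp E [-89.9   0.5  68.6] tilt 22.17 F E [0.09, 1.15, -2.55] gap 10.2 J3 [ -2.3 -27.6 138.6  -3.1  46.9] T [ 0.17  0.64 -0.01]
[[[-0.0, -0.0, 0.0], [0.001, -0.001, -0.0], 1.0], [[-0.001, -0.0, 0.001], [0.002, -0.001, -0.0], 1.0]]
```

Call:
carry_out:
  increments:
    - [[0,-0.002,0],[0,0,0],1]

```text
time: 11.75
tool_pos: [459.5, 18.4, 50.3]
tcp_rot: [157.8, -0.1, 81.5]
ft_force: [5.2, -0.3, -2.9]
finger_gap: 10.0
```

```bash
python3 st2.py 22 -90 68 0 2 1
python3 - <<'E'
from plan import *
from bench import r
q=r.snapshot("wrist");crop(q["image"],150,0,400,150,3.2,"pics/w11.png")
q=r.snapshot("side");crop(q["image"],180,215,390,410,3.5,"pics/sc11.png")
E
```

```text
t 11.75 grasp E [-91.9   0.5  67.9] tilt 22.18 F E [5.23, 0.5, -2.87] gap 10.0 J3 [ -2.3 -28.  139.   -3.1  47. ] T [ 0.03 -0.45  0.06]
[[[-0.0, 0.001, 0.0], [0.002, -0.001, -0.0], 1.0], [[-0.0, 0.001, 0.001], [0.001, -0.001, -0.0], 1.0]]
```

View pics/w11.png

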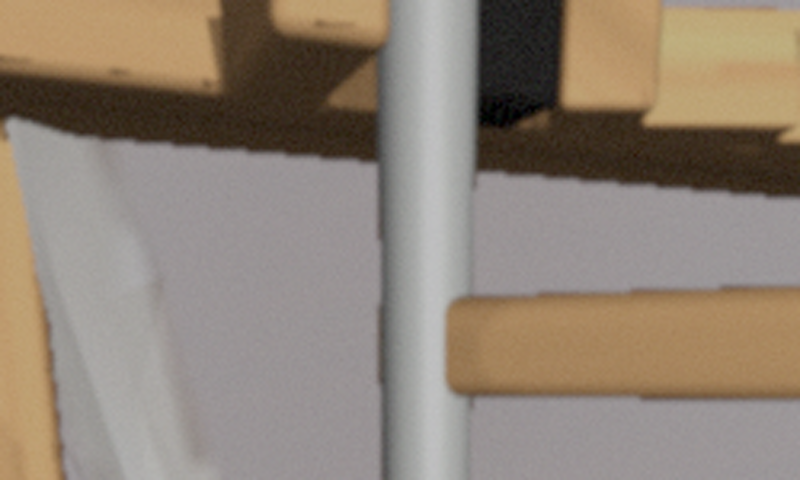

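View pics/sc11.png

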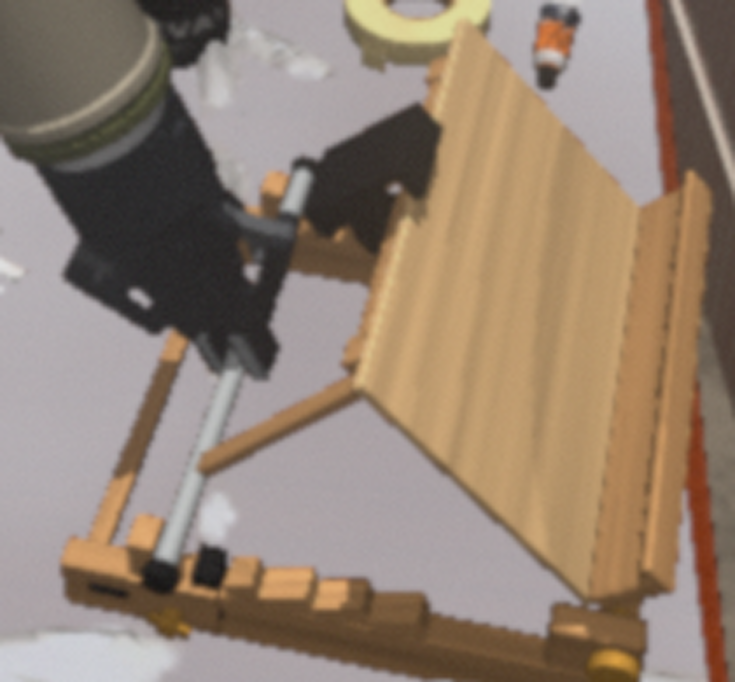

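Call:
carry_out:
  increments:
    - [[0,0.001,0.002],[0,0,0],1]
    - [[0,-0.001,0.003],[0,0,0],1]
    - [[0,-0.001,0.002],[0,0,0],1]

```text
time: 12.15
tool_pos: [461.6, 18.1, 43.4]
tcp_rot: [157.8, -0.1, 81.5]
ft_force: [-2.9, 1.5, -1.8]
finger_gap: 10.1
```

```bash
python3 st2.py 22 -89.9 53.5 0 4 1
```

```text
t 12.15 grasp E [-89.8   0.5  61. ] tilt 22.23 F E [-3.11, 1.02, -1.83] gap 10.1 J3 [ -2.3 -26.6 138.9  -3.1  45.6] T [0.11 0.47 0.01]
[[[-0.0, -0.001, 0.002], [0.001, -0.0, -0.0], 1.0], [[-0.0, -0.001, 0.001], [0.001, -0.001, -0.0], 1.0], [[-0.0, -0.0, 0.002], [0.001, -0.0, -0.0], 1.0], [[-0.001, -0.001, 0.002], [0.001, -0.001, -0.0], 1.0]]
```

Call:
carry_out:
  increments:
    - [[0,-0.001,0.002],[0,0,0],1]
    - [[0,-0.001,0.002],[0,0,0],1]

```text
time: 12.35
tool_pos: [461.2, 18.2, 38.3]
tcp_rot: [157.8, -0.1, 81.5]
ft_force: [-2.2, 0.7, -1.0]
finger_gap: 10.1
```

```bash
python3 st2.py 22 -89.9 53 0 2 1
```

```text
t 12.35 grasp E [-90.2   0.5  55.9] tilt 22.2 F E [-2.24, 0.41, -0.98] gap 10.1 J3 [ -2.3 -26.  139.1  -3.2  44.9] T [ 0.15  0.34 -0.01]
[[[-0.0, -0.0, 0.001], [0.002, -0.001, -0.0], 1.0], [[-0.001, -0.001, 0.002], [0.002, -0.001, -0.0], 1.0]]
```

Call:
carry_out:
  increments:
    - [[0,-0.001,0.002],[0,0,0],1]
    - [[0,-0.001,0.001],[0,0,0],1]

```text
time: 12.55
tool_pos: [461.4, 18.2, 35.7]
tcp_rot: [157.7, -0.1, 81.5]
ft_force: [-16.2, -0.1, 22.5]
finger_gap: 10.1
```

```bash
python3 st2.py 22 -89.9 53 0 2 1
```

```text
t 12.55 grasp E [-90.    0.5  53.3] tilt 22.29 F E [-15.98, -2.52, 22.55] gap 10.1 J3 [ -2.3 -25.7 139.2  -3.2  44.3] T [-0.15  1.01 -0.15]
[[[-0.0, -0.0, 0.0], [0.003, -0.001, -0.0], 1.0], [[-0.001, -0.0, 0.0], [0.002, -0.001, -0.0], 1.0]]
```

Call:
carry_out:
  increments:
    - [[0,-0.001,0],[0,0,0],1]
    - [[0,0,0],[0,0,0],1]

```text
time: 12.75
tool_pos: [461.3, 18.1, 36.3]
tcp_rot: [157.6, -0.1, 81.5]
ft_force: [-2.2, 0.5, -1.7]
finger_gap: 10.3
```

```bash
python3 st2.py 22 -89.9 53 0 2 1
python3 - <<'E'
from plan import *
from bench import r
q=r.snapshot("side");crop(q["image"],180,215,390,410,3.5,"pics/sc12.png")
print([((proj(q,E2W(x,-132,z))-[180,215])*3.5).round(0) for x,z in((-89.3,50),(-89.3,55))])
E
```

```text
t 12.75 grasp E [-90.1   0.5  53.8] tilt 22.39 F E [-2.27, 0.12, -1.67] gap 10.3 J3 [ -2.3 -25.9 139.3  -3.3  44.3] T [ 0.12  0.38 -0.  ]
[[[-0.0, -0.0, 0.0], [0.003, -0.001, -0.0], 1.0], [[-0.0, -0.0, 0.001], [0.004, -0.001, -0.0], 1.0]]
[array([[164., 594.]]), array([[163., 588.]])]
```

View pics/sc12.png

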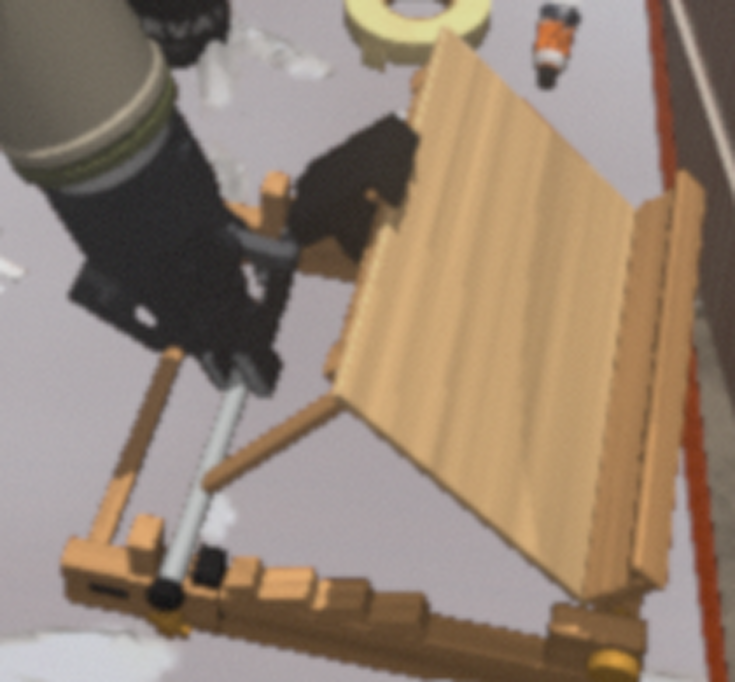

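Call:
carry_out:
  increments:
    - [[0,0,0.001],[0,0,0],1]
    - [[0,0,0],[0,0,0],1]
    - [[0,0,0],[0,0,0],0.75]
    - [[0,0,0],[0,0,0],0.75]
    - [[0,0,0],[0,0,0],0.75]

```text
time: 13.3
tool_pos: [463.5, 18.0, 37.0]
tcp_rot: [157.4, -0.1, 81.5]
ft_force: [0.8, 0.7, -0.4]
finger_gap: 21.5
```

```bash
python3 st2.py 22 -90 53 60 6 .75
python3 - <<'E'
from plan import *
from bench import r
q=r.snapshot("side");crop(q["image"],180,215,390,410,3.5,"pics/sc13.png")
q=r.snapshot("wrist");cv2.imwrite("pics/w13.png",q["image"])
E
```

```text
t 13.3 grasp E [-88.    0.6  54.5] tilt 22.59 F E [0.66, 0.78, -0.41] gap 21.5 J3 [ -2.3 -25.7 139.2  -3.3  44.1] T [0.04 0.18 0.02]
[[[-0.0, -0.0, -0.01], [0.002, -0.0, -0.0], 0.75], [[-0.0, -0.001, -0.01], [0.001, -0.001, -0.0], 0.75], [[-0.0, -0.0, -0.01], [0.002, 0.0, -0.0], 0.75], [[-0.0, -0.0, -0.01], [0.002, -0.0, -0.0], 0.75], [[-0.0, -0.001, -0.009], [0.002, -0.0, -0.0], 0.75], [[-0.001, -0.0, -0.01], [0.001, -0.001, -0.0], 0.75]]
```

View pics/sc13.png

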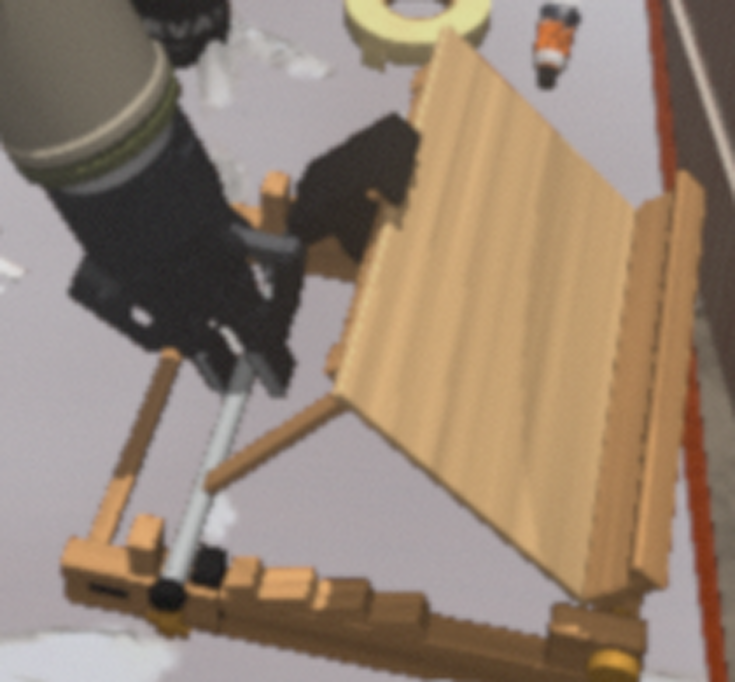

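View pics/w13.png

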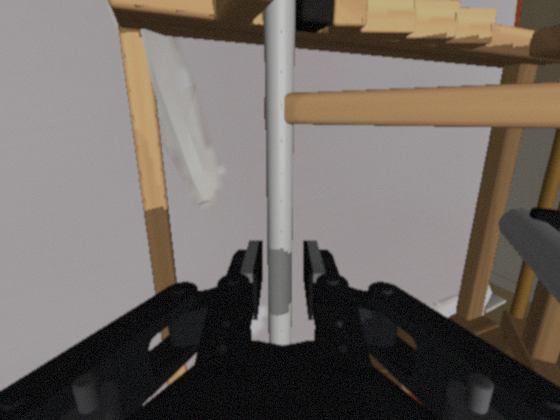

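Call:
carry_out:
  increments:
    - [[0,0,0],[0,0,0],0.6]
    - [[0,0,-0.004],[0,0,0],0.6]
    - [[0,0,-0.01],[0,0,0],0.6]
    - [[0,0,-0.01],[0,0,0],0.6]

```text
time: 13.8
tool_pos: [452.9, 19.3, 58.3]
tcp_rot: [157.6, -0.1, 81.5]
ft_force: [0.2, -0.8, -0.2]
finger_gap: 33.8
```

```bash
python3 st2.py 22 -90 53 100 5 .6
python3 - <<'E'
from plan import *
from bench import r
q=r.snapshot("wrist");cv2.imwrite("pics/w14.png",q["image"])
E
```

```text
t 13.8 grasp E [-98.7   0.4  75.9] tilt 22.39 F E [0.36, -0.76, -0.24] gap 33.8 J3 [ -2.1 -30.8 139.9  -3.1  48.6] T [0.04 0.2  0.01]
[[[-0.0, -0.0, -0.015], [0.001, -0.0, -0.0], 0.6], [[-0.0, -0.0, -0.015], [0.002, -0.001, -0.0], 0.6], [[-0.0, -0.0, -0.015], [0.001, 0.0, -0.0], 0.6], [[-0.0, -0.0, -0.015], [0.001, -0.0, -0.0], 0.6], [[-0.0, -0.0, -0.016], [0.002, -0.0, -0.0], 0.6]]
```

View pics/w14.png

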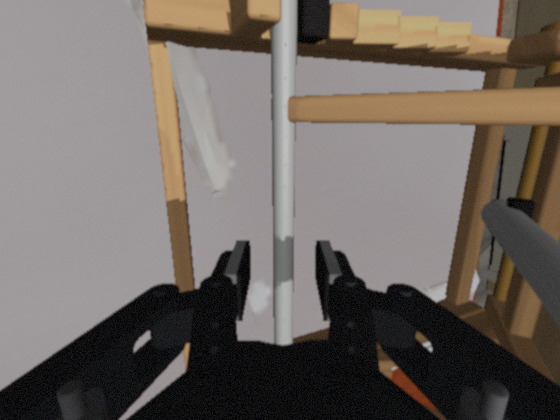

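Call:
carry_out:
  increments:
    - [[0,0,-0.012],[0,0,0],0.6]
    - [[0,0,-0.015],[0,0,0],0.6]
    - [[0,0,-0.02],[0,0,0],0.6]
    - [[0,0,-0.02],[0,0,0],0.6]

```text
time: 14.25
tool_pos: [425.8, 23.2, 121.4]
tcp_rot: [157.7, -0.1, 81.5]
ft_force: [1.2, -0.5, 1.0]
finger_gap: 34.2
```

```bash
python3 st2.py 22 -90 53 100 5 .6
python3 - <<'E'
from plan import *
from bench import r
for n in["side","top"]:
    q=r.snapshot(n); np.savez(n+"9",**q)
crop(ld("side9")["image"],160,180,400,410,3,"pics/sc15.png")
crop(ld("top9")["image"],280,140,430,290,4,"pics/tc15.png")
q=ld("side9"); print([((proj(q,E2W(x,-132,z))-[160,180])*3).round(0) for x,z in((-89.3,50),(-89.3,55))])
E
```

```text
t 14.25 grasp E [-125.9    0.2  139. ] tilt 22.28 F E [1.22, -0.32, 0.98] gap 34.2 J3 [ -1.6 -43.6 140.4  -2.9  61.1] T [ 0.04  0.17 -0.03]
[[[-0.0, 0.0, -0.001], [0.001, -0.0, -0.0], 0.6], [[-0.0, 0.0, -0.002], [0.001, -0.0, -0.0], 0.6], [[-0.0, 0.001, -0.001], [0.001, -0.001, -0.0], 0.6], [[-0.0, -0.0, -0.001], [0.001, 0.0, -0.0], 0.6], [[-0.0, 0.0, -0.002], [0.001, -0.0, -0.0], 0.6]]
[array([[200., 614.]]), array([[200., 609.]])]
```

View pics/sc15.png

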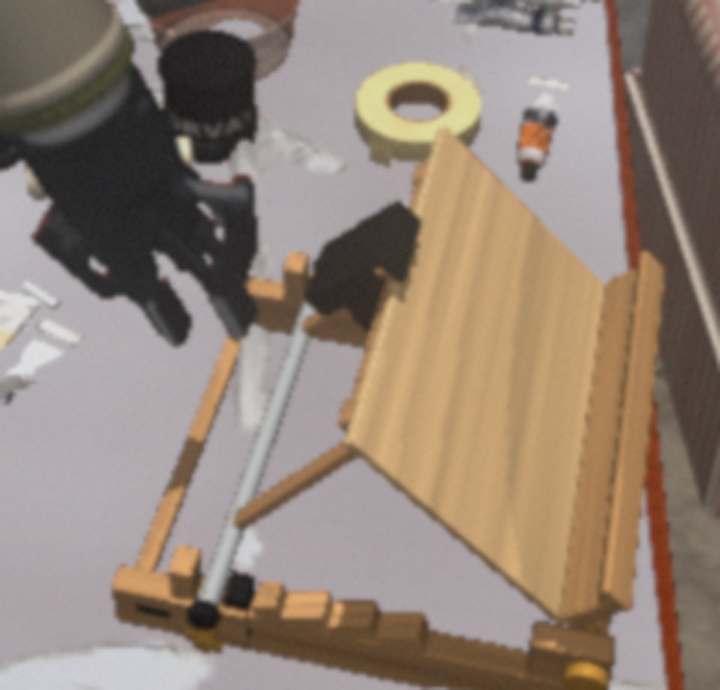

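View pics/tc15.png

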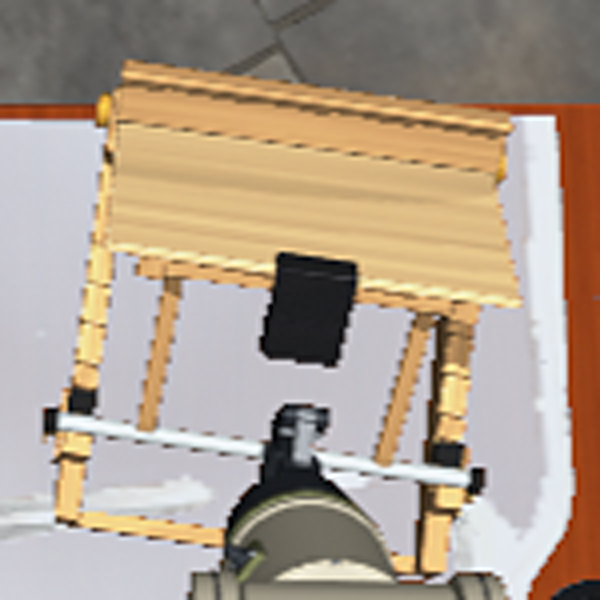

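Call:
carry_out:
  increments:
    - [[0,0,0],[0,0,0],0.6]
    - [[0,0,0],[0,0,0],0.6]
    - [[0,0,0],[0,0,0],0.6]

```text
time: 14.65
tool_pos: [427.8, 23.1, 122.3]
tcp_rot: [157.4, -0.1, 81.5]
ft_force: [-0.6, 0.1, -0.1]
finger_gap: 34.2
```

```bash
python3 st2.py 22 -90 53 100 1 .6; python3 -c "
from bench import r
print(r.hand_in())"
```

```text
t 14.65 grasp E [-124.     0.4  139.9] tilt 22.59 F E [-0.59, 0.03, -0.15] gap 34.2 J3 [ -1.6 -43.6 140.3  -2.9  60.8] T [-0.01  0.17 -0.04]
[[[-0.0, -0.001, -0.007], [0.01, -0.002, -0.0], 0.6]]
the job is handed in; nothing more can be done
None
```

The easel is down at its lowest slope and the job is handed in at about 14.7 s of the 46 s allowed. The hand-in gave no verdict.

- **Mast:** I pushed the clamp along its axis. The inner tube slid at about 3 N, and then the force rose to about 7 N as the middle tube moved. The mast stopped hard with the clamp's top about 217 mm up from the hinge.
- **Prop bar:** I gripped it, lifted it about 21 mm and carried it back slowly. I felt the stop's end wall at about 5 N and lowered the bar until it met the notch floor. I then opened the jaws and backed away.
- **Last checks:** In the side view the bar's end fell on the point predicted for a bar seated 50 mm up, about 89 mm to -x of the base's origin. The wrist force was near zero and the gripper was clear of the easel. I judged the other objects only by eye in the side picture, where they looked undisturbed.

Three things did not go cleanly:

- **Hard stop:** The push against the mast's stop peaked at about 42 N through the fingertips, above the intended 12 to 20 N. The 40 N limit is stated for the arm or the gripper's body, not the fingers.
- **Bar nudged:** On the first approach to the bar, a gripper knuckle pressed the clamp with about 3 N. That pushed the bar about 7 mm up its notch. I backed off, and the side view showed it had slid back before I gripped it.
- **Seating force:** Seating the bar briefly reached about 28 N, which I then relaxed.

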